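Clear the onion box, unlock its folding stay and close the lid

ROBOT

A 6-joint arm with a two-finger parallel gripper is mounted at the origin on the work surface. World frame = base frame: x ahead of the robot, y to its left, z up, the work surface at z = 0. Lengths are in m, angles in rad, forces in N, time in s.
With the tool pointing down it reaches from about 0.3 to 0.775 m from the base axis. Payload 14.6 kg.
Tool frame: the origin (TCP) lies on the centre line of the jaws, within the pads' length; the fingertips stand ctrl.tcp_to_tips ahead of it and the grasp point (between the pads) lies 2 mm behind it (ctrl.tcp_to_tips is the distance from the TCP to the fingertips, in m); z points along the fingers, y is the line along which they close (so a half turn about z gives the same grasp; the last joint's range is limited). The gripper opens to 94 mm and grips with 3 to 60 N. Pads are 16 mm wide; open, the fingers measure 119 mm over their backs; the gripper's body (75 mm by 177 mm) begins 78 mm behind the grasp point.
Start: joints at [-1.178, 0.3, 1.521, -0, 1.321, -0.067], TCP at [0.244, -0.493, 0.222] pointing down, gripper open.
Joint ranges: [-3.03, 3.03], [-0.79, 2.21], [0.23, 2.52], [-1.04, 4.18], [0, 3.07], [-2.55, 2.55]. Speed limits (rad/s): [2.22, 2.22, 2.57, 3.14, 3.14, 3.14].

INTERFACE

Orientations are given as [roll, pitch, yaw] about the fixed x, y, z axes, in that order (R = Rz(yaw) Ry(pitch) Rx(roll)).
In Python, from station import telemetry, viewer, hand_in, ctrl gives the robot as it stands.
- The arm moves only by the tool step_arm, never from a script. Its argument "plan" is a list of rows, each an object of numbers: "dx", "dy", "dz": the shift along the tool's x, y, z scaled (see below); "rx", "ry", "rz": the turn, a rotation vector about the tool's x, y, z scaled (see below); "claw": the closure, from 0 (fully open) to 1 (shut). In form: [{"dx": .., "dy": .., "dz": .., "rx": .., "ry": .., "rz": .., "claw": ..}, ...]. A call has 1 to 10 rows; each row shifts and turns the commanded pose from where the row before left it, along the tool's axes as they then stand; what a row does not reach is not made up. The controller multiplies each number of a shift by 0.1 m and each number of a turn by 90 degrees. A row lasts 1/10 s, in which the tool goes at most 50 mm and 8.59 degrees, less where a joint would pass 70% of its speed; a pose out of reach is approached as far as the arm can. A call with a number of a shift or a turn outside -1 to 1 is refused whole. A call with a gripper value outside its range is refused whole. The fingers move at their own pace and stop on an object; "grip_force" is the grip in N (left out, the last holds). Time passes only in rows, so rows that do not move let the fingers close. It gives the time, the measured TCP pose, the force, the opening and the grip force at its end, in the units of the state.
- telemetry.get_obs(): the state, without advancing time (a new reading comes with each control period).
- viewer.camera(name): name is "scene" or "top" or "wrist"; returns a dict with "img" (400x640x3 uint8, red, green, blue), "z_map" (400x640 float32, m along the optical axis (not along the pixel's ray), 0 where there is no reading), "fx", "fy", "cx", "cy" (pixels), "dist" ([k1, k2, p1, p2, k3] as OpenCV has them; the pictures are not rectified), "R" (3x3) and "t" (3): a world point X has camera coordinates R X + t; the wrist camera has in their place "tool_from_camera" (4x4, takes a point from camera to tool coordinates, whose origin is the TCP and whose axes are the flange's). Camera axes: x right, y down, z forward; pixel columns grow to the right and rows downward; lengths in m; the calibration is good to about 2 mm. A picture is of the moment at which its call begins: read the wrist's pose just before it.
- hand_in(): hands the job in; it is judged then, once.
Trained networks look in a picture, given as the dict that the camera call returned (one of the last four; its "shot" number tells which), for a name from the list of things; names that differ only in an ending like _2 or _b are one class to them, and where a whole thing is asked for, a point or a joint stands for the part that bears it (a point fixed in the world has none). Each returns a list of dicts, best first, with "score" (0 to 1); they miss things now and then, are a little off and sometimes report something else, mostly with a low value. They report only what shows in the picture. A call takes as long as a camera call. They do not tell look-alikes from the thing itself.
- viewer.recognise(target, picture): "rect" ([left, top, right, bottom] in pixels, round what is visible of it).
The state is a dict: "time_s": time; "qpos": joint angles; "joint_vel": joint speeds; "tau": joint torques, N m; "ee_pos": TCP position; "eef_rot": TCP orientation; "force": force on the tool from outside, world axes, zero at the start; "moment": the same for the moment, N m; "grip_width": finger opening in m; "grip_force": force on a finger pad.
Only numpy, scipy, OpenCV 4.12 (cv2) and the standard library are available. Lean on these libraries where they do the work, as an engineer would, in place of code of your own. Each camera call takes 0.05 s, during which the arm holds its last target. There are 200 camera calls.

TASK

Close up the onion box: first lift the garlic pail off the rack inside it, as the lid cannot shut over it, and set it down gently and upright in the middle of the round cork mat beside the box. Then unlock the folding stay that props the lid by lifting its knee past centre, and lower the lid until it lies fully shut, never letting it drop. Leave the onions in the box and the other things on the counter where they are.

Things in the scene. Friction and masses are not known exactly. Their poses are not given: they have to be found in the camera images.
- onion_box: Open pine box, 200 deep (its x) by 300 wide (its y) by 100 high, walls 12, fixed to the counter; origin at the centre of its underside. Its slatted front faces its -x, towards the robot; the lid is hinged along its rear (+x) rim; the folding stay is on the outside of its +y end. Inside, a slatted rack carries the pail and two onions in a row along y (any order), its top 30 above the underside.
- lid (a joint): Lid angle about the hinge line in rad: 0 = fully shut, flat on the rim; 1.396 (80 degrees) = propped open, leaning slightly towards the front. The stiff hinge alone holds the lid still while it is above about 1.1 rad; below that the lid falls unless held. Swinging it freely needs about 1 to 3 N at its handle.
- lid_hinge (a point): Point on the hinge axis (along the box's y) at mid width of the lid, on the rear rim 100 above the counter. The lid is a 200 by 300 pine board, 14 thick, about 0.46 kg. Site x axis: from the lid's handle edge towards the hinge; y along the hinge, as the box's y.
- lid_handle (a point): Middle of the round steel bar handle on the lid's front edge: 12 in diameter, 120 long, along the box's y, 38 in front of the edge in the plane of the board (thin legs 52 either side of the middle), 238 from the hinge axis. Lid open, it is the lid's highest part, about 335 above the counter; shut, 107 above the counter, 38 in front of the box. It turns between the fingers.
- stay (a joint): Knee angle of the folding stay in rad: 0 = locked (knee against its stop, behind the straight line); 0.18 = straight, dead centre; above that it is unlocked, and it grows to about 2.96 with the lid shut. While it is locked the lid cannot be lowered. Past 0.3 it stays unlocked when let go, the lid having hardly moved; pushing the lid open again relocks it.
- knee_knob (a point): Middle of the black finger knob at the knee: a cylinder 14 in diameter, 40 long, along the box's y (20 wide flange at its outer end). Locked, it is at box x +47, y +181, z +137. It swings about stay_foot at radius 80, up and towards the box's front; 7 that way (40 degrees above level) is dead centre, 20 to 40 leaves it safely unlocked. It needs a few N. Its inner end is 11 from the box's end.
- stay_foot (a point): Point on the pivot axis of the lower link, level with the middle of the knob along y: at box x -10, y +181, z +80. The lower link turns about the box's y here.
- pail_mid (a point): White enamel pail full of garlic, 0.3 to 0.55 kg; this point is on its axis half-way up the body (42.5 above its underside). Body 85 high, 72 across the foot, 92 across the rim, standing on the rack at the start; a rigid arch handle stands over it.
- pail_grip (a point): Middle of the pail's round wooden grip, 16 in diameter, 56 long, along the pail's own y, 140 above the pail's underside (97.5 above pail_mid). To be pinched across its x; free space below it about 35 deep.
- mat_top (a point): Centre of the top of the round cork mat, 150 across and 6 thick, fixed on the counter on one side of the box. Where the pail is to stand.
- onion_1: Brown onion 63 across and 63 high on the rack in the box; origin under it.
- onion_2: As onion_1.
- oil_bottle: Green glass oil bottle, 62 across, 190 high, behind the box and the mat.
- bean_jar: Jar with a steel lid, 86 across, 124 high, at the back left.
- mug: White mug, 80 across, 85 high, on the left.
- salt_pot: Stoneware salt pot with a wooden lid, 80 across, 81 high, at the front left.
- pepper_mill: Dark wooden pepper mill, 54 across, 137 high, on the right.
- pail: The garlic pail as a whole; origin under its centre, z up along its axis, y along its handle's grip.
Mind the look-alikes: they are no part of the job. Leave any purple or red look-alike of the pail alone.

How it is judged:
By the outcome, as a careful person would: the job done as asked, in the order asked, and still so for the second after the job is handed in, with the robot touching nothing.
It also fails if it takes over 72 s, if anything falls off the work surface, if the arm or the gripper's body presses on something with over 40 N, if the wrist force passes 120 N, or if a joint passes its speed limit or range.

## Working session

There is one attempt and no reset: what is moved stays moved. The work goes in short steps, Python scripts to look and compute and a tool call to move; the robot and the scene stay as the last step left them, time stands still between calls to the robot, and variables do not carry over. Pictures are saved under pics/ and viewed, at most 10 in all, crops included, and the job is handed in when it is done.

Besides the shell and the picture viewer there is one more tool, called after "Call:" by a JSON object that holds its "name" and its "arguments". step_arm: Moves the arm, as the interface text tells. Shifts and turns lie within -1 to 1; 1 stands for 0.1 m of shift or 90 degrees of turn. Its arguments: {"type":"object","properties":{"plan":{"type":"array"},"grip_force":{"type":"number"}},"required":["plan"]}

```bash
ls; mkdir -p pics; cat > h.py <<'E'
import numpy as np, cv2
from station import telemetry, viewer, ctrl
def K(c): return np.array([[c['fx'],0,c['cx']],[0,c['fy'],c['cy']],[0,0,1]])
def cloud(c):
    h,w=c['z_map'].shape
    u,v=np.meshgrid(np.arange(w),np.arange(h))
    p=cv2.undistortPoints(np.stack([u,v],-1).reshape(-1,1,2).astype(float),K(c),np.array(c['dist'])).reshape(h,w,2)
    z=c['z_map']; P=np.dstack([p*z[...,None],z])
    if 'R' in c: P=(P-np.array(c['t']))@np.array(c['R'])
    else:
        T=c['tool_from_camera']; P=P@T[:3,:3].T+T[:3,3]
    P[z==0]=np.nan
    return P
def save(c,n,img=None): cv2.imwrite('pics/'+n,cv2.cvtColor(c['img'] if img is None else img,cv2.COLOR_RGB2BGR))
E
python3 - <<'E'
from h import *
o=telemetry.get_obs(); print({k:np.round(v,3) for k,v in o.items()}, ctrl.tcp_to_tips)
for n in ['scene','top']:
    c=viewer.camera(n); save(c,n+'1.png'); P=cloud(c)
    for t in ['onion_box','lid','lid_handle','knee_knob','pail','pail_grip','mat_top','onion_1','oil_bottle','bean_jar','mug','salt_pot','pepper_mill']:
        for r in viewer.recognise(t,c)[:3]:
            l,a,b,d=[int(x) for x in r['rect']]
            q=P[max(a,0):d,max(l,0):b].reshape(-1,3)
            print(n,t,round(r['score'],2),[l,a,b,d],np.round(np.nanmedian(q,0),3))
E
```

```text
pics
{'time_s': np.float64(0.0), 'qpos': array([-1.178,  0.3  ,  1.522, -0.   ,  1.321, -0.067]), 'joint_vel': array([-0.   ,  0.001, -0.001, -0.001, -0.001, -0.   ]), 'tau': array([ 3.0000e-03, -5.3180e+01, -3.5273e+01,  7.1000e-02,  2.4000e-02,
       -0.0000e+00]), 'ee_pos': array([ 0.244, -0.493,  0.222]), 'eef_rot': array([-3.14, -0.  ,  0.46]), 'force': array([-0.039, -0.212, -0.556]), 'moment': array([-0.044,  0.025,  0.004]), 'grip_force': np.float64(0.0), 'grip_width': np.float64(0.094)} 0.017
scene onion_box 0.76 [283, 189, 373, 294] [0.568 0.132 0.05 ]
scene lid 0.7 [280, 186, 334, 286] [0.657 0.102 0.095]
scene lid_handle 0.61 [284, 187, 338, 285] [0.653 0.107 0.101]
scene knee_knob 0.59 [329, 269, 350, 284] [0.611 0.276 0.096]
scene pail 0.88 [314, 307, 346, 338] [0.718 0.399 0.073]
scene pail 0.85 [372, 216, 399, 250] [0.335 0.194 0.056]
scene pail 0.69 [262, 252, 291, 283] [0.775 0.12  0.071]
scene pail_grip 0.94 [408, 226, 432, 264] [0.248 0.307 0.056]
scene pail_grip 0.8 [333, 238, 356, 270] [0.546 0.217 0.104]
scene pail_grip 0.67 [268, 249, 289, 281] [0.766 0.122 0
[... 1041 characters left out ...]
 [243, 183, 275, 215] [0.544 0.219 0.107]
top pail_grip 0.89 [255, 249, 285, 281] [0.342 0.187 0.076]
top mat_top 0.75 [369, 175, 418, 218] [ 0.561 -0.211  0.004]
top mat_top 0.65 [220, 153, 342, 226] [0.582 0.157 0.03 ]
top onion_1 0.61 [311, 193, 327, 211] [0.538 0.034 0.073]
top onion_1 0.5 [286, 194, 302, 212] [0.536 0.114 0.073]
top oil_bottle 0.72 [370, 176, 417, 221] [ 0.555 -0.211  0.004]
top oil_bottle 0.67 [331, 124, 353, 148] [ 0.742 -0.039  0.118]
top bean_jar 0.66 [233, 113, 262, 144] [0.769 0.258 0.12 ]
top mug 0.57 [153, 197, 190, 230] [0.506 0.525 0.005]
top salt_pot 0.83 [217, 248, 246, 268] [0.361 0.313 0.064]
top pepper_mill 0.74 [480, 202, 505, 221] [ 0.505 -0.512  0.055]
```

```bash
python3 - <<'E'
import cv2
a=cv2.imread('pics/top1.png')[105:325,150:510]; b=cv2.imread('pics/scene1.png')[130:350,240:440]
s=cv2.resize(a,None,fx=2.2,fy=2.2,interpolation=cv2.INTER_CUBIC); cv2.imwrite('pics/a.png',s)
cv2.imwrite('pics/b.png',cv2.resize(b,None,fx=2.7,fy=2.7,interpolation=cv2.INTER_CUBIC))
E
```

```text
(no output)
```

View pics/a.png

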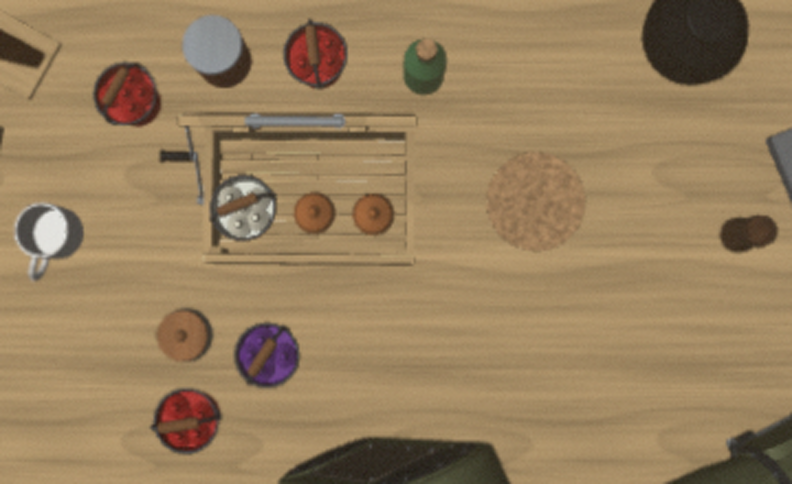

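View pics/b.png

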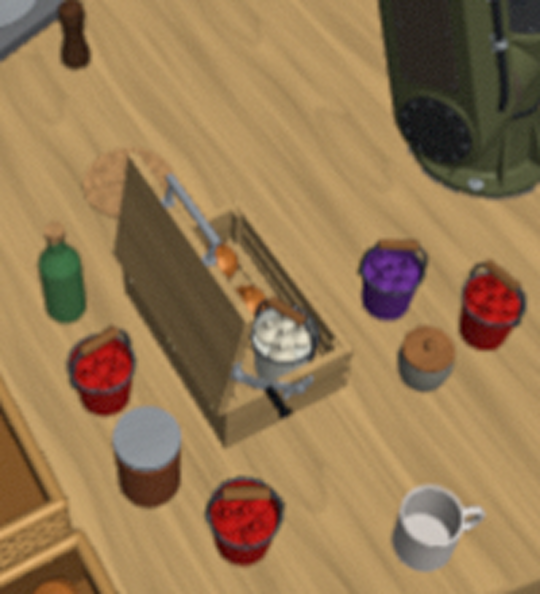

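Top view: white pail at the box's left (+y) end (crop ≈245,207), two onions beside it, and the lid handle bar at (295,121). The knob is at (177,156) and the cork mat at (535,200). The purple and red pails are decoys. Next I'll measure these points.

```bash
python3 - <<'E'
from h import *
for n in ['top','scene']:
    c=viewer.camera(n);P=cloud(c);Q=P.reshape(-1,3);C=c['img'].reshape(-1,3).astype(int)
    def f(name,lo,hi,extra=None):
        m=np.all((Q>lo)&(Q<hi),1)
        if extra is not None:m&=extra
        q=Q[m]
        if len(q)<3: print(n,name,len(q));return
        r=cv2.minAreaRect(q[:,:2].astype(np.float32)); e=np.linalg.eigh(np.cov(q[:,:2].T))[1][:,1]
        print(n,name,len(q),'med',np.round(np.median(q,0),4),'min',np.round(q.min(0),3),'max',np.round(q.max(0),3),'rect',np.round(r[0],4),np.round(r[1],3),'ang',np.round(np.degrees(np.arctan2(e[1],e[0])),1))
    f('grip',[.48,.14,.155],[.60,.29,.19])
    f('handle',[.5,.03,.322],[.75,.25,.36])
    f('frontwall',[.40,-.1,.09],[.47,.32,.108])
    f('boxrim',[.40,-.1,.09],[.72,.32,.106])
    f('knob',[.58,.265,.11],[.70,.36,.16],C.max(1)<80)
    f('mat',[.4,-.33,.0035],[.7,-.1,.012],(C[:,0]-C[:,2]>50)&(Q[:,2]>.0035))
    print(n,'hue')
    m=np.all((Q>[.45,-.35,-.01])&(Q<[.7,-.08,.012]),1)
    hs=cv2.cvtColor(c['img'],cv2.COLOR_RGB2LAB).reshape(-1,3)[m].astype(float); q=Q[m]
    d=(hs[:,1]); t=(d.min()+d.max())/2; k=d>np.median(d)+5
    print(k.sum(), np.median(q[k],0), q[k].min(0),q[k].max(0), (np.percentile(q[k],1,0)+np.percentile(q[k],99,0))/2)
E
```

```text
top grip 115 med [0.5427 0.2131 0.1743] min [0.527 0.179 0.158] max [0.561 0.251 0.183] rect [0.5444 0.2151] [0.017 0.078] ang 112.2
top handle 214 med [0.6312 0.1205 0.339 ] min [0.626 0.064 0.328] max [0.638 0.182 0.35 ] rect [0.6318 0.1231] [0.118 0.012] ang 89.2
top frontwall 127 med [0.4671 0.0791 0.0991] min [ 0.466 -0.024  0.091] max [0.47  0.242 0.105] rect [0.4684 0.1093] [0.266 0.003] ang 90.2
top boxrim 1164 med [0.5297 0.1716 0.099 ] min [ 0.466 -0.025  0.09 ] max [0.68  0.281 0.106] rect [0.5736 0.1283] [0.305 0.214] ang 86.9
top knob 58 med [0.6141 0.305  0.1422] min [0.61  0.282 0.134] max [0.62  0.326 0.152] rect [0.6149 0.304 ] [0.044 0.011] ang 89.3
top mat 1660 med [ 0.5578 -0.2124  0.0059] min [ 0.402 -0.33   0.004] max [ 0.699 -0.1    0.012] rect [ 0.5507 -0.2155] [0.229 0.296] ang 172.2
top hue
1 [ 0.57451604 -0.1744423   0.00558155] [ 0.57451604 -0.1744423   0.00558155] [ 0.57451604 -0.1744423   0.00558155] [ 0.57451604 -0.1744423   0.00558155]
scene grip 74 med [0.5455 0.2197 0.1735] min [0.528 0.186 0.157] max [0.56  0.248 0.182] rect [0.5452 0.2174] [0.016 0
[... 173 characters left out ...]
d [0.4688 0.1047 0.0967] min [ 0.466 -0.014  0.091] max [0.47  0.256 0.102] rect [0.4684 0.1209] [0.004 0.271] ang 90.2
scene boxrim 631 med [0.5089 0.2183 0.0984] min [ 0.466 -0.026  0.09 ] max [0.681 0.285 0.106] rect [0.5736 0.1298] [0.215 0.31 ] ang 73.1
scene knob 49 med [0.6167 0.3142 0.1425] min [0.608 0.288 0.133] max [0.624 0.332 0.151] rect [0.6167 0.3101] [0.016 0.043] ang 88.9
scene mat 263 med [ 0.5892 -0.2271  0.0053] min [ 0.402 -0.327  0.004] max [ 0.693 -0.104  0.011] rect [ 0.5478 -0.2157] [0.291 0.223] ang 174.7
scene hue
6 [ 0.58918659 -0.23511599  0.00269785] [ 0.50954419 -0.27030003 -0.00135994] [ 0.62460455 -0.17260282  0.00787325] [ 0.56800112 -0.22221883  0.00329154]
```

```bash
cat > p.py <<'E'
from h import *
import json
from scipy.spatial.transform import Rotation as Ro, Slerp
def eul(r,p,y): return Ro.from_euler('xyz',[r,p,y],degrees=True)
def tool(yaw,tilt=0):  # pointing down with yaw, then turned by tilt about tool x (deg)
    return eul(180,0,yaw)*Ro.from_rotvec([np.radians(tilt),0,0])
def now():
    o=telemetry.get_obs(); return np.array(o['ee_pos']),Ro.from_euler('xyz',o['eef_rot'])
def plan(way,claw,start=None,vmax=.045):
    p,R=start or now(); rows=[]
    for tp,tR in way:
        tp=np.array(tp); d=np.linalg.norm(tp-p); a=(R.inv()*tR).magnitude()
        n=max(1,int(np.ceil(max(d/vmax,np.degrees(a)/8.2)-.05)))
        for k in range(n):
            s=np.round(R.inv().apply((tp-p)/(n-k))/.1,2)
            w=np.round((R.inv()*tR).as_rotvec()/(n-k)/(np.pi/2),3)
            if np.abs(w).max()<.004: w=w*0
            p=p+R.apply(s*.1); R=R*Ro.from_rotvec(w*np.pi/2)
            r={k2:round(float(v),3) for k2,v in zip(['dx','dy','dz','rx','ry','rz'],[*s,*w]) if v}
            r['claw']=claw; rows.append(r)
    for i in range(0,len(rows),10): print(json.dumps(rows[i:i+10]).replace(' ',''))
    print(len(rows),'end',np.round(p,4),np.round(R.as_euler('xyz',degrees=True),1))
    return p,R
E
python3 - <<'E'
from p import *
for n in ['top','scene']:
    c=viewer.camera(n);P=cloud(c)
    lab=cv2.cvtColor(c['img'],cv2.COLOR_RGB2LAB).astype(float)
    Z=cv2.medianBlur(np.nan_to_num(P[...,2]).astype(np.float32),5)
    m=(np.abs(P[...,0]-.56)<.13)&(np.abs(P[...,1]+.21)<.11)&(Z>.003)&(Z<.012)
    q=P[m]; 
    b=cv2.GaussianBlur(c['img'].astype(np.float32),(0,0),1.2); hs=cv2.cvtColor(b/255,cv2.COLOR_RGB2HSV)
    print(n,m.sum(),q.mean(0),np.percentile(q,[1,99],0).round(3).tolist())
    (cx,cy),r=cv2.minEnclosingCircle(q[:,:2].astype(np.float32)); print(cx,cy,r)
c=viewer.camera('top');P=cloud(c);print(P[193:199,391:396].reshape(-1,3).mean(0))
u=np.array([np.cos(np.radians(23.5)),np.sin(np.radians(23.5)),0])
T=tool(113.5,-28); g=np.array([.5445,.2155,.170]); z=T.apply([0,0,1]); print(z)
tcp=g+.002*z
plan([([.36,-.15,.27],tool(65)),([.43,.14,.27],tool(113.5,-28)),(tcp-.07*z,T),],0.4)
print(tcp)
E
```

```text
top 1488 [ 0.56049155 -0.21140614  0.00509421] [[0.494, -0.28, -0.004], [0.628, -0.144, 0.014]]
0.5605668425559998 -0.21114572882652283 0.07777314633131027
scene 247 [ 0.56706715 -0.22385123  0.003745  ] [[0.499, -0.273, -0.005], [0.621, -0.157, 0.011]]
0.5651088356971741 -0.2036728411912918 0.07385106384754181
[ 0.56280566 -0.21086377  0.0051152 ]
[ 0.43053363  0.18720135 -0.88294759]
[{"dx":0.28,"dy":-0.28,"dz":-0.05,"rz":-0.048,"claw":0.4},{"dx":0.31,"dy":-0.26,"dz":-0.05,"rz":-0.048,"claw":0.4},{"dx":0.32,"dy":-0.24,"dz":-0.05,"rz":-0.048,"claw":0.4},{"dx":0.34,"dy":-0.21,"dz":-0.05,"rz":-0.048,"claw":0.4},{"dx":0.36,"dy":-0.19,"dz":-0.06,"rz":-0.048,"claw":0.4},{"dx":0.37,"dy":-0.16,"dz":-0.05,"rz":-0.047,"claw":0.4},{"dx":0.38,"dy":-0.13,"dz":-0.06,"rz":-0.048,"claw":0.4},{"dx":0.39,"dy":-0.11,"dz":-0.05,"rz":-0.047,"claw":0.4},{"dx":0.4,"dy":-0.07,"dz":-0.06,"rz":-0.048,"claw":0.4},{"dx":0.42,"dy":-0.08,"rx":-0.042,"ry":0.019,"rz":-0.075,"claw":0.4}]
[{"dx":0.42,"dy":-0.04,"dz":0.01,"rx":-0.042,"ry":0.019,"rz":-0.075,"claw":0.4},{"dx":0.43,"dy":0.01,"dz":0.02,"rx":-0.042,"ry":0.019,"rz":-0.075,"claw":0.4},{"dx":0.42,"dy":0.06,"dz":0.04,"rx":-0.041,"ry":0.019,"rz":-0.076,"claw":0.4},{"dx":0.41,"dy":0.11,"dz":0.05,"rx":-0.042,"ry":0.019,"rz":-0.075,"claw":0.4},{"dx":0.39,"dy":0.15,"dz":0.08,"rx":-0.041,"ry":0.019,"rz":-0.076,"claw":0.4},{"dx":0.36,"dy":0.2,"dz":0.09,"rx":-0.042,"ry":0.018,"rz":-0.075,"claw":0.4},{"dx":0.08,"dy":0.24,"dz":0.28,"claw":0.4},{"dx":0.08,"dy":0.24,"dz":0.28,"claw":0.4},{"dx":0.08,"dy":0.24,"dz":0.28,"claw":0.4}]
19 end [0.5153 0.203  0.2302] [152.   -0.  113.5]
[0.54536107 0.2158744  0.1682341 ]
```

Call:
{"name": "step_arm", "arguments": {"plan": [{"dx": 0.28,"dy": -0.28,"dz": -0.05,"rz": -0.048,"claw": 0.4},{"dx": 0.31,"dy": -0.26,"dz": -0.05,"rz": -0.048,"claw": 0.4},{"dx": 0.32,"dy": -0.24,"dz": -0.05,"rz": -0.048,"claw": 0.4},{"dx": 0.34,"dy": -0.21,"dz": -0.05,"rz": -0.048,"claw": 0.4},{"dx": 0.36,"dy": -0.19,"dz": -0.06,"rz": -0.048,"claw": 0.4},{"dx": 0.37,"dy": -0.16,"dz": -0.05,"rz": -0.047,"claw": 0.4},{"dx": 0.38,"dy": -0.13,"dz": -0.06,"rz": -0.048,"claw": 0.4},{"dx": 0.39,"dy": -0.11,"dz": -0.05,"rz": -0.047,"claw": 0.4},{"dx": 0.4,"dy": -0.07,"dz": -0.06,"rz": -0.048,"claw": 0.4},{"dx": 0.42,"dy": -0.08,"rx": -0.042,"ry": 0.019,"rz": -0.075,"claw": 0.4}], "grip_force": 30}}

```text
$.plan[0]: bad value
```

Call:
{"name": "step_arm", "arguments": {"plan": [{"dx": 0.42,"dy": -0.04,"dz": 0.01,"rx": -0.042,"ry": 0.019,"rz": -0.075,"claw": 0.4},{"dx": 0.43,"dy": 0.01,"dz": 0.02,"rx": -0.042,"ry": 0.019,"rz": -0.075,"claw": 0.4},{"dx": 0.42,"dy": 0.06,"dz": 0.04,"rx": -0.041,"ry": 0.019,"rz": -0.076,"claw": 0.4},{"dx": 0.41,"dy": 0.11,"dz": 0.05,"rx": -0.042,"ry": 0.019,"rz": -0.075,"claw": 0.4},{"dx": 0.39,"dy": 0.15,"dz": 0.08,"rx": -0.041,"ry": 0.019,"rz": -0.076,"claw": 0.4},{"dx": 0.36,"dy": 0.2,"dz": 0.09,"rx": -0.042,"ry": 0.018,"rz": -0.075,"claw": 0.4}]}}

```text
time_s: 2.25
ee_pos: [0.4639, -0.3598, 0.2176]
eef_rot: [2.717, -0.025, 1.191]
force: [0.6, 0.1, 0.3]
grip_width: 0.0567
grip_force: 0.0
```

```bash
python3 - <<'E'
from p import *
p,R=now(); print(p,R.as_euler('xyz',degrees=True))
c=viewer.camera('wrist'); save(c,'w1.png'); P=R.apply(cloud(c).reshape(-1,3))+p
m=np.all((P>[.48,.14,.155])&(P<[.60,.29,.19]),1); q=P[m]
C=c['img'].reshape(-1,3)[m].astype(int)
b=(C[:,0]-C[:,2]>35); q=q[b]
r=cv2.minAreaRect(q[:,:2].astype(np.float32)); e=np.linalg.eigh(np.cov(q[:,:2].T))[1][:,1]
print(len(q),q.mean(0),q.min(0),q.max(0),r,np.degrees(np.arctan2(e[1],e[0])))
E
```

```text
[ 0.46392454 -0.35979308  0.21764817] [155.6805582   -1.41459811  68.23209079]
  avg = a.mean(axis, **keepdims_kw)
  ret = um.true_divide(
<stdin>:7: RuntimeWarning: Degrees of freedom <= 0 for slice
  c *= np.true_divide(1, fact)
  c *= np.true_divide(1, fact)
<stdin>:8: RuntimeWarning: Mean of empty slice.
Traceback (most recent call last):
ValueError: zero-size array to reduction operation minimum which has no identity
```

View pics/w1.png

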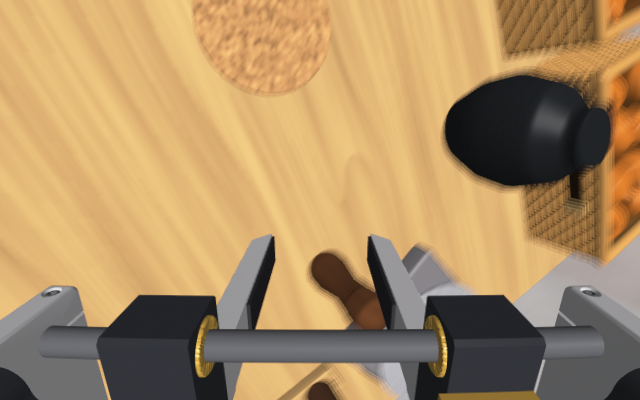

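The wrist view shows the mat at top centre (262,40) and the pepper mill well below and away from the fingers; nothing was touched. The refused call shows that every key must be given. I'll replan from here.

```bash
sed -i "s/ if v}/}/" p.py; python3 - <<'E'
from p import *
plan([([.38,-.13,.29],tool(90,-28)),([.43,.14,.27],tool(113.5,-28))],0.4)
E
```

```text
[{"dx":0.3,"dy":-0.2,"dz":-0.22,"rx":-0.006,"ry":0.015,"rz":-0.036,"claw":0.4},{"dx":0.32,"dy":-0.18,"dz":-0.21,"rx":-0.006,"ry":0.015,"rz":-0.036,"claw":0.4},{"dx":0.33,"dy":-0.16,"dz":-0.2,"rx":-0.006,"ry":0.015,"rz":-0.037,"claw":0.4},{"dx":0.35,"dy":-0.14,"dz":-0.2,"rx":-0.006,"ry":0.015,"rz":-0.036,"claw":0.4},{"dx":0.36,"dy":-0.12,"dz":-0.19,"rx":-0.006,"ry":0.015,"rz":-0.037,"claw":0.4},{"dx":0.37,"dy":-0.09,"dz":-0.19,"rx":-0.005,"ry":0.016,"rz":-0.036,"claw":0.4},{"dx":0.39,"dy":0.05,"dz":0.06,"rx":-0.0,"ry":0.017,"rz":-0.033,"claw":0.4},{"dx":0.38,"dy":0.07,"dz":0.07,"rx":-0.0,"ry":0.018,"rz":-0.033,"claw":0.4},{"dx":0.37,"dy":0.09,"dz":0.08,"rx":-0.0,"ry":0.017,"rz":-0.033,"claw":0.4},{"dx":0.37,"dy":0.11,"dz":0.09,"rx":-0.0,"ry":0.018,"rz":-0.033,"claw":0.4}]
[{"dx":0.36,"dy":0.13,"dz":0.1,"rx":-0.0,"ry":0.017,"rz":-0.033,"claw":0.4},{"dx":0.35,"dy":0.14,"dz":0.11,"rx":-0.0,"ry":0.018,"rz":-0.033,"claw":0.4},{"dx":0.34,"dy":0.16,"dz":0.12,"rx":-0.0,"ry":0.017,"rz":-0.033,"claw":0.4}]
13 end [0.4296 0.1403 0.2698] [152.    0.  113.5]
```

Call:
{"name": "step_arm", "arguments": {"plan": [{"dx": 0.3,"dy": -0.2,"dz": -0.22,"rx": -0.006,"ry": 0.015,"rz": -0.036,"claw": 0.4},{"dx": 0.32,"dy": -0.18,"dz": -0.21,"rx": -0.006,"ry": 0.015,"rz": -0.036,"claw": 0.4},{"dx": 0.33,"dy": -0.16,"dz": -0.2,"rx": -0.006,"ry": 0.015,"rz": -0.037,"claw": 0.4},{"dx": 0.35,"dy": -0.14,"dz": -0.2,"rx": -0.006,"ry": 0.015,"rz": -0.036,"claw": 0.4},{"dx": 0.36,"dy": -0.12,"dz": -0.19,"rx": -0.006,"ry": 0.015,"rz": -0.037,"claw": 0.4},{"dx": 0.37,"dy": -0.09,"dz": -0.19,"rx": -0.005,"ry": 0.016,"rz": -0.036,"claw": 0.4},{"dx": 0.39,"dy": 0.05,"dz": 0.06,"rx": 0,"ry": 0.017,"rz": -0.033,"claw": 0.4},{"dx": 0.38,"dy": 0.07,"dz": 0.07,"rx": 0,"ry": 0.018,"rz": -0.033,"claw": 0.4},{"dx": 0.37,"dy": 0.09,"dz": 0.08,"rx": 0,"ry": 0.017,"rz": -0.033,"claw": 0.4},{"dx": 0.37,"dy": 0.11,"dz": 0.09,"rx": 0,"ry": 0.018,"rz": -0.033,"claw": 0.4}], "grip_force": 30}}

```text
time_s: 3.3
ee_pos: [0.4101, 0.0226, 0.2812]
eef_rot: [2.657, -0.005, 1.793]
force: [1.3, -0.7, -0.4]
grip_width: 0.0566
grip_force: 0.0
```

Call:
{"name": "step_arm", "arguments": {"plan": [{"dx": 0.36,"dy": 0.13,"dz": 0.1,"rx": 0,"ry": 0.017,"rz": -0.033,"claw": 0.4},{"dx": 0.35,"dy": 0.14,"dz": 0.11,"rx": 0,"ry": 0.018,"rz": -0.033,"claw": 0.4},{"dx": 0.34,"dy": 0.16,"dz": 0.12,"rx": 0,"ry": 0.017,"rz": -0.033,"claw": 0.4},{"dx": 0,"dy": 0,"dz": 0,"rx": 0,"ry": 0,"rz": 0,"claw": 0.4},{"dx": 0,"dy": 0,"dz": 0,"rx": 0,"ry": 0,"rz": 0,"claw": 0.4}]}}

```text
time_s: 3.8
ee_pos: [0.4324, 0.1371, 0.2721]
eef_rot: [2.658, -0.005, 1.968]
force: [-0.2, -0.0, -0.7]
grip_width: 0.0566
grip_force: 0.0
```

```bash
cat > g.py <<'E'
from p import *
p,R=now(); print(p,R.as_euler('xyz',degrees=True))
c=viewer.camera('wrist'); save(c,'w2.png'); P=R.apply(cloud(c).reshape(-1,3))+p
m=np.all((P>[.48,.14,.16])&(P<[.60,.29,.19]),1); q=P[m]
C=c['img'].reshape(-1,3)[m].astype(int)
b=(C[:,0]-C[:,2]>35); q=q[b]
r=cv2.minAreaRect(q[:,:2].astype(np.float32)); e=np.linalg.eigh(np.cov(q[:,:2].T))[1][:,1]
print(len(q),q.mean(0),q.min(0),q.max(0),r,np.degrees(np.arctan2(e[1],e[0])))
T=tool(113.5,-28); g=np.array([.5445,.2155,.170]); z=T.apply([0,0,1])
plan([(g-.06*z,T),(g+.002*z,T)],.4,vmax=.03)
E
python3 g.py
```

```text
[0.43238901 0.13713529 0.27206597] [152.27478134  -0.31009854 112.76206035]
899 [0.54027732 0.21312723 0.17323201] [0.52693481 0.18523814 0.16041129] [0.55944535 0.24660329 0.17766042] ((0.5422948598861694, 0.21591225266456604), (0.01583312451839447, 0.06488402932882309), 22.788097381591797) 111.9542269182133
[{"dx":0.07,"dy":0.18,"dz":0.23,"rx":-0.0,"ry":0.0,"rz":-0.0,"claw":0.4},{"dx":0.07,"dy":0.18,"dz":0.23,"rx":-0.0,"ry":0.0,"rz":-0.0,"claw":0.4},{"dx":0.08,"dy":0.17,"dz":0.23,"rx":-0.001,"ry":0.001,"rz":-0.005,"claw":0.4},{"dx":0.07,"dy":0.18,"dz":0.24,"rx":-0.002,"ry":0.0,"rz":-0.005,"claw":0.4},{"dx":0.0,"dy":-0.0,"dz":0.21,"rx":0.0,"ry":0.0,"rz":0.0,"claw":0.4},{"dx":0.0,"dy":-0.0,"dz":0.2,"rx":0.0,"ry":0.0,"rz":0.0,"claw":0.4},{"dx":0.0,"dy":-0.0,"dz":0.21,"rx":0.0,"ry":0.0,"rz":0.0,"claw":0.4}]
7 end [0.5458 0.216  0.1684] [152.    0.  113.5]
```

View pics/w2.png

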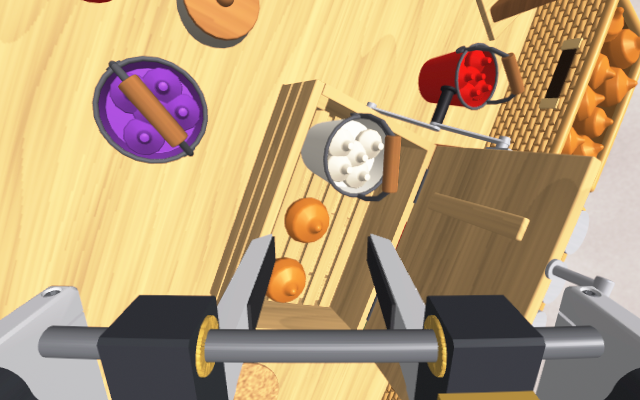

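The wrist view shows the white pail with its grip at (392,163), and the onions at (307,220) and (287,280). The grip measurement agrees with the earlier ones, so I'll go in and grasp.

Call:
{"name": "step_arm", "arguments": {"plan": [{"dx": 0.07,"dy": 0.17,"dz": 0.23,"rx": 0,"ry": 0,"rz": 0,"claw": 0.4},{"dx": 0.07,"dy": 0.17,"dz": 0.23,"rx": 0,"ry": 0,"rz": 0,"claw": 0.4},{"dx": 0.07,"dy": 0.18,"dz": 0.23,"rx": 0,"ry": 0,"rz": 0,"claw": 0.4},{"dx": 0.08,"dy": 0.18,"dz": 0.23,"rx": 0,"ry": 0,"rz": 0,"claw": 0.4},{"dx": 0,"dy": 0,"dz": 0.2,"rx": 0,"ry": 0,"rz": 0,"claw": 0.4},{"dx": 0,"dy": 0,"dz": 0.2,"rx": 0,"ry": 0,"rz": 0,"claw": 0.4},{"dx": 0,"dy": 0,"dz": 0.21,"rx": 0,"ry": 0,"rz": 0,"claw": 0.4},{"dx": 0,"dy": 0,"dz": 0,"rx": 0,"ry": 0,"rz": 0,"claw": 0.4},{"dx": 0,"dy": 0,"dz": 0,"rx": 0,"ry": 0,"rz": 0,"claw": 0.4}]}}

```text
time_s: 4.75
ee_pos: [0.5443, 0.2143, 0.1702]
eef_rot: [2.657, -0.005, 1.965]
force: [-0.4, 1.1, -0.1]
grip_width: 0.0561
grip_force: 0.0
```

Call:
{"name": "step_arm", "arguments": {"plan": [{"dx": 0,"dy": 0,"dz": 0,"rx": 0,"ry": 0,"rz": 0,"claw": 1},{"dx": 0,"dy": 0,"dz": 0,"rx": 0,"ry": 0,"rz": 0,"claw": 1},{"dx": 0,"dy": 0,"dz": 0,"rx": 0,"ry": 0,"rz": 0,"claw": 1},{"dx": 0,"dy": 0,"dz": 0,"rx": 0,"ry": 0,"rz": 0,"claw": 1},{"dx": 0,"dy": 0,"dz": 0,"rx": 0,"ry": 0,"rz": 0,"claw": 1},{"dx": 0,"dy": 0,"dz": 0,"rx": 0,"ry": 0,"rz": 0,"claw": 1}], "grip_force": 35}}

```text
time_s: 5.35
ee_pos: [0.5441, 0.2155, 0.1697]
eef_rot: [2.657, -0.005, 1.967]
force: [-0.6, -0.1, 1.5]
grip_width: 0.015
grip_force: 35.0
```

```bash
python3 - <<'E'
from p import *
p,R=now(); print(p,R.as_euler('xyz',degrees=True))
T=R
plan([(p+[0,0,.03],R),(p+[-.02,-.005,.13],T),([.44,.05,.30],T),([.47,-.15,.28],T)],1,vmax=.028)
E
```

```text
[0.54405726 0.21549559 0.16968568] [152.23951355  -0.31098915 112.69801593]
[{"dx":0.0,"dy":0.07,"dz":-0.13,"rx":0.0,"ry":0.0,"rz":0.0,"claw":1},{"dx":0.0,"dy":0.07,"dz":-0.14,"rx":0.0,"ry":0.0,"rz":-0.0,"claw":1},{"dx":0.01,"dy":0.07,"dz":-0.24,"rx":0.0,"ry":0.0,"rz":-0.0,"claw":1},{"dx":0.01,"dy":0.07,"dz":-0.25,"rx":0.0,"ry":0.0,"rz":-0.0,"claw":1},{"dx":0.01,"dy":0.07,"dz":-0.24,"rx":0.0,"ry":0.0,"rz":-0.0,"claw":1},{"dx":0.01,"dy":0.08,"dz":-0.25,"rx":0.0,"ry":0.0,"rz":-0.0,"claw":1},{"dx":-0.17,"dy":-0.18,"dz":-0.09,"rx":0.0,"ry":0.0,"rz":-0.0,"claw":1},{"dx":-0.16,"dy":-0.18,"dz":-0.09,"rx":0.0,"ry":0.0,"rz":-0.0,"claw":1},{"dx":-0.17,"dy":-0.17,"dz":-0.09,"rx":0.0,"ry":0.0,"rz":-0.0,"claw":1},{"dx":-0.16,"dy":-0.18,"dz":-0.1,"rx":0.0,"ry":0.0,"rz":-0.0,"claw":1}]
[{"dx":-0.17,"dy":-0.17,"dz":-0.09,"rx":0.0,"ry":0.0,"rz":-0.0,"claw":1},{"dx":-0.16,"dy":-0.18,"dz":-0.1,"rx":0.0,"ry":0.0,"rz":-0.0,"claw":1},{"dx":-0.17,"dy":-0.17,"dz":-0.09,"rx":0.0,"ry":0.0,"rz":-0.0,"claw":1},{"dx":-0.25,"dy":-0.07,"dz":-0.01,"rx":0.0,"ry":0.0,"rz":-0.0,"claw":1},{"dx":-0.24,"dy":-0.07,"dz":-0.01,"rx":0.0,"ry":0.0,"rz":-0.0,"claw":1},{"dx":-0.25,"dy":-0.07,"dz":-0.01,"rx":0.0,"ry":0.0,"rz":-0.0,"claw":1},{"dx":-0.24,"dy":-0.06,"dz":-0.01,"rx":0.0,"ry":0.0,"rz":-0.0,"claw":1},{"dx":-0.25,"dy":-0.07,"dz":-0.01,"rx":0.0,"ry":0.0,"rz":-0.0,"claw":1},{"dx":-0.24,"dy":-0.06,"dz":-0.01,"rx":0.0,"ry":0.0,"rz":-0.0,"claw":1},{"dx":-0.25,"dy":-0.07,"dz":-0.0,"rx":0.0,"ry":0.0,"rz":-0.0,"claw":1}]
[{"dx":-0.24,"dy":-0.06,"dz":-0.01,"rx":0.0,"ry":0.0,"rz":-0.0,"claw":1}]
21 end [ 0.4699 -0.15    0.2804] [152.2  -0.3 112.7]
```

Call:
{"name": "step_arm", "arguments": {"plan": [{"dx": 0,"dy": 0.03,"dz": -0.06,"rx": 0,"ry": 0,"rz": 0,"claw": 1},{"dx": 0,"dy": 0.05,"dz": -0.1,"rx": 0,"ry": 0,"rz": 0,"claw": 1},{"dx": 0,"dy": 0.06,"dz": -0.11,"rx": 0,"ry": 0,"rz": 0,"claw": 1},{"dx": 0.01,"dy": 0.07,"dz": -0.24,"rx": 0,"ry": 0,"rz": 0,"claw": 1},{"dx": 0.01,"dy": 0.07,"dz": -0.25,"rx": 0,"ry": 0,"rz": 0,"claw": 1},{"dx": 0.01,"dy": 0.07,"dz": -0.25,"rx": 0,"ry": 0,"rz": 0,"claw": 1},{"dx": 0.01,"dy": 0.07,"dz": -0.25,"rx": 0,"ry": 0,"rz": 0,"claw": 1}]}}

```text
time_s: 6.05
ee_pos: [0.5225, 0.21, 0.3029]
eef_rot: [2.656, -0.005, 1.967]
force: [0.4, -0.3, -3.4]
grip_width: 0.0153
grip_force: 35.0
```

```bash
python3 - <<'E'
from p import *
p,R=now(); print(p,R.as_euler('xyz',degrees=True))
for n in ['scene','wrist']:
    c=viewer.camera(n); save(c,n+'3.png')
    print(n,viewer.recognise('pail',c)[:4])
a=cv2.imread('pics/scene3.png')[150:320,260:420]; b=cv2.imread('pics/wrist3.png')
cv2.imwrite('pics/c3.png',np.hstack([cv2.resize(a,(376,400)),cv2.resize(b,(424,265)).__class__(0) if 0 else cv2.copyMakeBorder(cv2.resize(b,(424,265)),0,135,0,0,cv2.BORDER_CONSTANT)]))
E
```

```text
[0.52253596 0.21004806 0.30286994] [152.19566461  -0.3026828  112.68982499]
scene [{'rect': [412.7, 224.8, 431.8, 258.7], 'score': 0.95}, {'rect': [371.5, 213.8, 399.5, 249.4], 'score': 0.73}, {'rect': [337.4, 214.0, 367.7, 251.5], 'score': 0.72}, {'rect': [317.7, 304.1, 345.0, 340.5], 'score': 0.64}]
wrist [{'rect': [2.1, 97.0, 78.0, 205.0], 'score': 0.96}, {'rect': [344.3, 60.0, 445.0, 135.7], 'score': 0.92}, {'rect': [0.4, 0.8, 9.0, 28.2], 'score': 0.6}, {'rect': [209.8, 159.3, 340.4, 312.1], 'score': 0.57}]
```

View pics/c3.png

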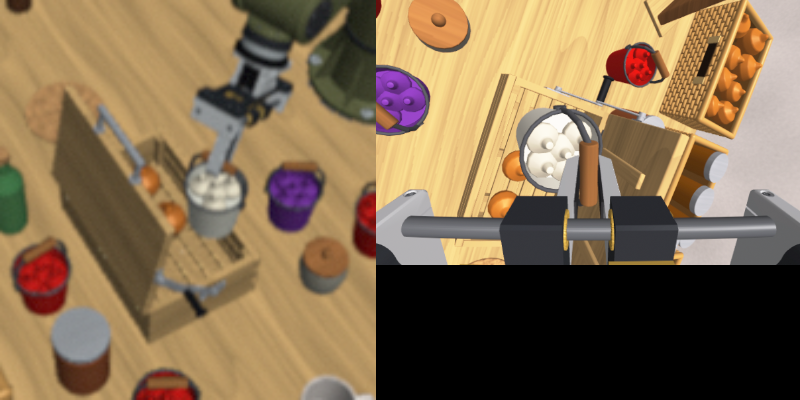

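The pail is lifted clear (crop ≈215,200) and hanging upright, with the onions still in the box. Now I'll carry it to the mat.

```bash
python3 - <<'E'
from p import *
p,R=now()
plan([([.47,.06,.30],R),([.50,-.15,.29],R),([.5605,-.211,.24],R),([.5605,-.211,.17],R)],1,vmax=.032)
E
```

```text
[{"dx":-0.24,"dy":-0.19,"dz":-0.1,"rx":0.0,"ry":0.0,"rz":0.0,"claw":1},{"dx":-0.24,"dy":-0.19,"dz":-0.1,"rx":0.0,"ry":0.0,"rz":0.0,"claw":1},{"dx":-0.23,"dy":-0.19,"dz":-0.1,"rx":0.0,"ry":0.0,"rz":0.0,"claw":1},{"dx":-0.24,"dy":-0.19,"dz":-0.1,"rx":0.0,"ry":0.0,"rz":0.0,"claw":1},{"dx":-0.23,"dy":-0.18,"dz":-0.1,"rx":0.0,"ry":0.0,"rz":0.0,"claw":1},{"dx":-0.29,"dy":-0.07,"dz":-0.02,"rx":0.0,"ry":0.0,"rz":0.0,"claw":1},{"dx":-0.29,"dy":-0.07,"dz":-0.02,"rx":0.0,"ry":0.0,"rz":0.0,"claw":1},{"dx":-0.29,"dy":-0.08,"dz":-0.03,"rx":0.0,"ry":0.0,"rz":0.0,"claw":1},{"dx":-0.3,"dy":-0.07,"dz":-0.02,"rx":0.0,"ry":0.0,"rz":0.0,"claw":1},{"dx":-0.29,"dy":-0.08,"dz":-0.03,"rx":0.0,"ry":0.0,"rz":0.0,"claw":1}]
[{"dx":-0.3,"dy":-0.07,"dz":-0.02,"rx":0.0,"ry":0.0,"rz":0.0,"claw":1},{"dx":-0.29,"dy":-0.08,"dz":-0.03,"rx":0.0,"ry":0.0,"rz":0.0,"claw":1},{"dx":-0.2,"dy":0.01,"dz":0.15,"rx":0.0,"ry":0.0,"rz":0.0,"claw":1},{"dx":-0.2,"dy":0.02,"dz":0.15,"rx":0.0,"ry":0.0,"rz":0.0,"claw":1},{"dx":-0.2,"dy":0.01,"dz":0.15,"rx":0.0,"ry":0.0,"rz":0.0,"claw":1},{"dx":-0.2,"dy":0.02,"dz":0.14,"rx":0.0,"ry":0.0,"rz":0.0,"claw":1},{"dx":-0.0,"dy":-0.11,"dz":0.21,"rx":0.0,"ry":0.0,"rz":0.0,"claw":1},{"dx":-0.0,"dy":-0.11,"dz":0.21,"rx":0.0,"ry":0.0,"rz":0.0,"claw":1},{"dx":-0.01,"dy":-0.11,"dz":0.2,"rx":0.0,"ry":0.0,"rz":0.0,"claw":1}]
19 end [ 0.5605 -0.2113  0.17  ] [152.2  -0.3 112.7]
```

Call:
{"name": "step_arm", "arguments": {"plan": [{"dx": -0.12,"dy": -0.1,"dz": -0.05,"rx": 0,"ry": 0,"rz": 0,"claw": 1},{"dx": -0.24,"dy": -0.19,"dz": -0.1,"rx": 0,"ry": 0,"rz": 0,"claw": 1},{"dx": -0.24,"dy": -0.19,"dz": -0.1,"rx": 0,"ry": 0,"rz": 0,"claw": 1},{"dx": -0.24,"dy": -0.19,"dz": -0.1,"rx": 0,"ry": 0,"rz": 0,"claw": 1},{"dx": -0.24,"dy": -0.19,"dz": -0.1,"rx": 0,"ry": 0,"rz": 0,"claw": 1},{"dx": -0.24,"dy": -0.12,"dz": -0.06,"rx": 0,"ry": 0,"rz": 0,"claw": 1},{"dx": -0.29,"dy": -0.07,"dz": -0.02,"rx": 0,"ry": 0,"rz": 0,"claw": 1},{"dx": -0.29,"dy": -0.07,"dz": -0.02,"rx": 0,"ry": 0,"rz": 0,"claw": 1},{"dx": -0.29,"dy": -0.07,"dz": -0.02,"rx": 0,"ry": 0,"rz": 0,"claw": 1},{"dx": -0.29,"dy": -0.07,"dz": -0.02,"rx": 0,"ry": 0,"rz": 0,"claw": 1}]}}

```text
time_s: 7.25
ee_pos: [0.4902, -0.0735, 0.2911]
eef_rot: [2.659, -0.007, 1.966]
force: [0.5, 0.8, -3.4]
grip_width: 0.0156
grip_force: 35.0
```

Call:
{"name": "step_arm", "arguments": {"plan": [{"dx": -0.3,"dy": -0.07,"dz": -0.02,"rx": 0,"ry": 0,"rz": 0,"claw": 1},{"dx": -0.3,"dy": -0.07,"dz": -0.02,"rx": 0,"ry": 0,"rz": 0,"claw": 1},{"dx": -0.29,"dy": -0.08,"dz": -0.02,"rx": 0,"ry": 0,"rz": 0,"claw": 1},{"dx": -0.2,"dy": 0.01,"dz": 0.15,"rx": 0,"ry": 0,"rz": 0,"claw": 1},{"dx": -0.2,"dy": 0.02,"dz": 0.15,"rx": 0,"ry": 0,"rz": 0,"claw": 1},{"dx": -0.15,"dy": 0.01,"dz": 0.1,"rx": 0,"ry": 0,"rz": 0,"claw": 1},{"dx": 0,"dy": 0,"dz": 0,"rx": 0,"ry": 0,"rz": 0,"claw": 1},{"dx": 0,"dy": 0,"dz": 0,"rx": 0,"ry": 0,"rz": 0,"claw": 1}]}}

```text
time_s: 8.05
ee_pos: [0.5454, -0.2047, 0.2522]
eef_rot: [2.659, -0.007, 1.967]
force: [0.1, 0.9, -4.3]
grip_width: 0.015
grip_force: 35.0
```

```bash
python3 - <<'E'
from p import *
p,R=now(); print(p)
s=plan([([.5605,-.211,.22],R),([.5605,-.211,.165],R),([.5605,-.211,.15],R)],1,vmax=.028)
E
```

```text
[ 0.5453943  -0.20465258  0.2522097 ]
[{"dx":-0.06,"dy":-0.02,"dz":0.17,"rx":0.0,"ry":0.0,"rz":0.0,"claw":1},{"dx":-0.06,"dy":-0.03,"dz":0.17,"rx":0.0,"ry":0.0,"rz":0.0,"claw":1},{"dx":-0.0,"dy":-0.13,"dz":0.24,"rx":0.0,"ry":0.0,"rz":0.0,"claw":1},{"dx":-0.0,"dy":-0.12,"dz":0.24,"rx":0.0,"ry":0.0,"rz":0.0,"claw":1},{"dx":-0.0,"dy":-0.07,"dz":0.14,"rx":0.0,"ry":0.0,"rz":0.0,"claw":1}]
5 end [ 0.5606 -0.2105  0.1499] [152.3  -0.4 112.7]
```

Call:
{"name": "step_arm", "arguments": {"plan": [{"dx": -0.06,"dy": -0.02,"dz": 0.17,"rx": 0,"ry": 0,"rz": 0,"claw": 1},{"dx": -0.06,"dy": -0.03,"dz": 0.17,"rx": 0,"ry": 0,"rz": 0,"claw": 1},{"dx": 0,"dy": -0.12,"dz": 0.24,"rx": 0,"ry": 0,"rz": 0,"claw": 1},{"dx": 0,"dy": -0.1,"dz": 0.19,"rx": 0,"ry": 0,"rz": 0,"claw": 1},{"dx": 0,"dy": -0.07,"dz": 0.13,"rx": 0,"ry": 0,"rz": 0,"claw": 1},{"dx": 0,"dy": 0,"dz": 0,"rx": 0,"ry": 0,"rz": 0,"claw": 1},{"dx": 0,"dy": 0,"dz": 0,"rx": 0,"ry": 0,"rz": 0,"claw": 1}]}}

```text
time_s: 8.75
ee_pos: [0.5614, -0.2109, 0.159]
eef_rot: [2.656, -0.005, 1.967]
force: [0.2, 0.6, -3.3]
grip_width: 0.0148
grip_force: 35.0
```

```bash
python3 - <<'E'
from p import *
p,R=now(); print(p)
c=viewer.camera('scene');c2=viewer.camera('top');save(c2,'t4.png');save(c,'s4.png')
for cc in (c,c2):
    P=cloud(cc).reshape(-1,3); C=cc['img'].reshape(-1,3).astype(int)
    m=np.all((P>[.49,-.28,.07])&(P<[.63,-.14,.11]),1)&(C.max(1)-C.min(1)<45)&(C.min(1)>110)
    q=P[m]; print(len(q),q.min(0).round(3),q.max(0).round(3),cv2.minEnclosingCircle(q[:,:2].astype(np.float32)))
E
```

```text
[ 0.56138467 -0.21091081  0.15903365]
167 [ 0.522 -0.255  0.071] [ 0.607 -0.165  0.109] ((0.5648111701011658, -0.21000924706459045), 0.04560999199748039)
143 [ 0.522 -0.217  0.072] [ 0.592 -0.173  0.11 ] ((0.5576725006103516, -0.20116373896598816), 0.038077373057603836)
```

Call:
{"name": "step_arm", "arguments": {"plan": [{"dx": 0,"dy": -0.02,"dz": 0.04,"rx": 0,"ry": 0,"rz": 0,"claw": 1},{"dx": 0,"dy": -0.02,"dz": 0.03,"rx": 0,"ry": 0,"rz": 0,"claw": 1},{"dx": 0,"dy": -0.01,"dz": 0.02,"rx": 0,"ry": 0,"rz": 0,"claw": 1},{"dx": 0,"dy": 0,"dz": 0,"rx": 0,"ry": 0,"rz": 0,"claw": 1},{"dx": 0,"dy": 0,"dz": 0,"rx": 0,"ry": 0,"rz": 0,"claw": 1}]}}

```text
time_s: 9.35
ee_pos: [0.5609, -0.211, 0.1478]
eef_rot: [2.657, -0.006, 1.967]
force: [-0.5, -0.3, -4.4]
grip_width: 0.0149
grip_force: 35.0
```

Call:
{"name": "step_arm", "arguments": {"plan": [{"dx": 0,"dy": -0.01,"dz": 0.01,"rx": 0,"ry": 0,"rz": 0,"claw": 1},{"dx": 0,"dy": 0,"dz": 0.01,"rx": 0,"ry": 0,"rz": 0,"claw": 1},{"dx": 0,"dy": 0,"dz": 0,"rx": 0,"ry": 0,"rz": 0,"claw": 1}]}}

```text
time_s: 9.65
ee_pos: [0.5611, -0.211, 0.1458]
eef_rot: [2.657, -0.005, 1.967]
force: [-0.7, 0.3, -1.5]
grip_width: 0.015
grip_force: 35.0
```

Call:
{"name": "step_arm", "arguments": {"plan": [{"dx": 0,"dy": -0.005,"dz": 0.01,"rx": 0,"ry": 0,"rz": 0,"claw": 1},{"dx": 0,"dy": 0,"dz": 0,"rx": 0,"ry": 0,"rz": 0,"claw": 1},{"dx": 0,"dy": 0,"dz": 0,"rx": 0,"ry": 0,"rz": 0,"claw": 1}]}}

```text
time_s: 9.95
ee_pos: [0.5616, -0.2113, 0.1458]
eef_rot: [2.655, -0.004, 1.967]
force: [-3.0, -0.3, 7.0]
grip_width: 0.0151
grip_force: 35.0
```

Call:
{"name": "step_arm", "arguments": {"plan": [{"dx": 0,"dy": 0,"dz": 0,"rx": 0,"ry": 0,"rz": 0,"claw": 0.7},{"dx": 0,"dy": 0,"dz": 0,"rx": 0,"ry": 0,"rz": 0,"claw": 0.5},{"dx": 0,"dy": 0,"dz": 0,"rx": 0,"ry": 0,"rz": 0,"claw": 0.4},{"dx": 0,"dy": 0,"dz": 0,"rx": 0,"ry": 0,"rz": 0,"claw": 0.4},{"dx": 0,"dy": 0,"dz": 0,"rx": 0,"ry": 0,"rz": 0,"claw": 0.4}]}}

```text
time_s: 10.45
ee_pos: [0.561, -0.2109, 0.1443]
eef_rot: [2.657, -0.006, 1.967]
force: [-0.9, 0.2, 0.7]
grip_width: 0.0517
grip_force: 0.0
```

Call:
{"name": "step_arm", "arguments": {"plan": [{"dx": 0,"dy": 0,"dz": -0.1,"rx": 0,"ry": 0,"rz": 0,"claw": 0.4},{"dx": 0,"dy": 0,"dz": -0.2,"rx": 0,"ry": 0,"rz": 0,"claw": 0.4},{"dx": 0,"dy": 0,"dz": -0.3,"rx": 0,"ry": 0,"rz": 0,"claw": 0.4},{"dx": 0,"dy": 0,"dz": -0.4,"rx": 0,"ry": 0,"rz": 0,"claw": 0.4},{"dx": 0,"dy": 0,"dz": -0.4,"rx": 0,"ry": 0,"rz": 0,"claw": 0.4},{"dx": 0,"dy": 0,"dz": -0.3,"rx": 0,"ry": 0,"rz": 0,"claw": 0.4}]}}

```text
time_s: 11.05
ee_pos: [0.4872, -0.2427, 0.2979]
eef_rot: [2.656, -0.003, 1.966]
force: [-0.6, 0.4, 0.1]
grip_width: 0.0562
grip_force: 0.0
```

```bash
python3 - <<'E'
from p import *
p,R=now(); print(p)
c=viewer.camera('scene');c2=viewer.camera('top')
for cc in (c,c2):
    P=cloud(cc).reshape(-1,3); C=cc['img'].reshape(-1,3).astype(int)
    m=np.all((P>[.49,-.28,.07])&(P<[.63,-.14,.11]),1)&(C.max(1)-C.min(1)<45)&(C.min(1)>110)
    q=P[m]; print(len(q),q.min(0).round(3),q.max(0).round(3),cv2.minEnclosingCircle(q[:,:2].astype(np.float32)))
    m=np.all((P>[.49,-.28,.13])&(P<[.63,-.14,.17]),1);q=P[m]; print('grip',len(q),q.mean(0),q.max(0))
cv2.imwrite('pics/c4.png',cv2.cvtColor(np.hstack([cv2.resize(c2['img'][140:260,230:430],(480,288)),cv2.resize(c['img'][150:300,240:400],(307,288))]),cv2.COLOR_RGB2BGR))
E
```

```text
[ 0.48718809 -0.24267686  0.29786493]
162 [ 0.518 -0.252  0.071] [ 0.594 -0.164  0.109] ((0.5599014163017273, -0.20765474438667297), 0.04538719728589058)
grip 60 [ 0.56148698 -0.20132436  0.14648056] [ 0.5774517  -0.1628244   0.15971222]
301 [ 0.523 -0.253  0.07 ] [ 0.601 -0.169  0.11 ] ((0.5613523721694946, -0.21119475364685059), 0.04279789701104164)
grip 113 [ 0.55986058 -0.21000724  0.14883357] [ 0.57693908 -0.17369371  0.15972602]
```

View pics/c4.png

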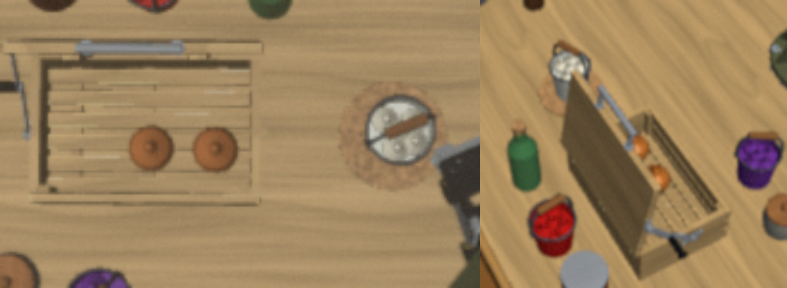

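The pail stands upright in the middle of the mat (crop ≈400,130), and both onions are still in the box. Next is the knee knob, pinched from the +y side with the tool tilted outward.

```bash
python3 - <<'E'
from p import *
T=eul(180,0,90)*Ro.from_rotvec([0,-np.radians(35),0]); z=T.apply([0,0,1]); print(z)
g=np.array([.615,.310,.138])
T0=tool(90,0)
plan([([.40,-.10,.33],tool(100,-20)),([.42,.20,.34],T0),([.47,.36,.32],T),(g-.12*z,T)],.5)
E
```

```text
[-5.55111512e-17 -5.73576436e-01 -8.19152044e-01]
[{"dx":0.42,"dy":-0.02,"dz":-0.1,"rx":0.022,"ry":-0.014,"rz":0.032,"claw":0.5},{"dx":0.41,"dy":-0.05,"dz":-0.11,"rx":0.022,"ry":-0.014,"rz":0.032,"claw":0.5},{"dx":0.4,"dy":-0.07,"dz":-0.11,"rx":0.022,"ry":-0.014,"rz":0.032,"claw":0.5},{"dx":0.4,"dy":-0.09,"dz":-0.12,"rx":0.022,"ry":-0.014,"rz":0.032,"claw":0.5},{"dx":0.42,"dy":0.1,"dz":0.02,"rx":0.032,"ry":-0.003,"rz":0.016,"claw":0.5},{"dx":0.42,"dy":0.09,"dz":0.02,"rx":0.032,"ry":-0.003,"rz":0.016,"claw":0.5},{"dx":0.42,"dy":0.08,"dz":0.01,"rx":0.031,"ry":-0.003,"rz":0.016,"claw":0.5},{"dx":0.42,"dy":0.07,"dz":0.0,"rx":0.032,"ry":-0.003,"rz":0.016,"claw":0.5},{"dx":0.43,"dy":0.06,"dz":-0.0,"rx":0.031,"ry":-0.003,"rz":0.015,"claw":0.5},{"dx":0.43,"dy":0.05,"dz":-0.01,"rx":0.032,"ry":-0.002,"rz":0.016,"claw":0.5}]
[{"dx":0.43,"dy":0.05,"dz":-0.01,"rx":0.031,"ry":-0.003,"rz":0.015,"claw":0.5},{"dx":0.32,"dy":0.1,"dz":0.04,"rx":0.0,"ry":-0.078,"rz":0.0,"claw":0.5},{"dx":0.32,"dy":0.1,"dz":0.0,"rx":0.0,"ry":-0.078,"rz":0.0,"claw":0.5},{"dx":0.32,"dy":0.1,"dz":-0.04,"rx":0.0,"ry":-0.078,"rz":0.0,"claw":0.5},{"dx":0.31,"dy":0.1,"dz":-0.08,"rx":0.0,"ry":-0.077,"rz":0.0,"claw":0.5},{"dx":0.3,"dy":0.1,"dz":-0.11,"rx":0.0,"ry":-0.078,"rz":0.0,"claw":0.5},{"dx":0.16,"dy":0.36,"dz":0.14,"rx":0.0,"ry":0.0,"rz":0.0,"claw":0.5},{"dx":0.16,"dy":0.36,"dz":0.15,"rx":0.0,"ry":0.0,"rz":0.0,"claw":0.5},{"dx":0.16,"dy":0.36,"dz":0.14,"rx":0.0,"ry":0.0,"rz":0.0,"claw":0.5},{"dx":0.16,"dy":0.37,"dz":0.15,"rx":0.0,"ry":0.0,"rz":0.0,"claw":0.5}]
20 end [0.6151 0.3788 0.2361] [180.  35.  90.]
```

Call:
{"name": "step_arm", "arguments": {"plan": [{"dx": 0.42,"dy": -0.02,"dz": -0.1,"rx": 0.022,"ry": -0.014,"rz": 0.032,"claw": 0.5},{"dx": 0.41,"dy": -0.05,"dz": -0.11,"rx": 0.022,"ry": -0.014,"rz": 0.032,"claw": 0.5},{"dx": 0.4,"dy": -0.07,"dz": -0.11,"rx": 0.022,"ry": -0.014,"rz": 0.032,"claw": 0.5},{"dx": 0.4,"dy": -0.09,"dz": -0.12,"rx": 0.022,"ry": -0.014,"rz": 0.032,"claw": 0.5},{"dx": 0.42,"dy": 0.1,"dz": 0.02,"rx": 0.032,"ry": -0.003,"rz": 0.016,"claw": 0.5},{"dx": 0.42,"dy": 0.09,"dz": 0.02,"rx": 0.032,"ry": -0.003,"rz": 0.016,"claw": 0.5},{"dx": 0.42,"dy": 0.08,"dz": 0.01,"rx": 0.032,"ry": -0.003,"rz": 0.016,"claw": 0.5},{"dx": 0.42,"dy": 0.07,"dz": 0,"rx": 0.032,"ry": -0.003,"rz": 0.016,"claw": 0.5},{"dx": 0.43,"dy": 0.06,"dz": 0,"rx": 0.032,"ry": -0.003,"rz": 0.016,"claw": 0.5},{"dx": 0.43,"dy": 0.05,"dz": -0.01,"rx": 0.032,"ry": -0.002,"rz": 0.016,"claw": 0.5}]}}

```text
time_s: 12.15
ee_pos: [0.4159, 0.1604, 0.336]
eef_rot: [3.102, -0.008, 1.594]
force: [-0.1, -0.5, 0.7]
grip_width: 0.0471
grip_force: 0.0
```

```bash
python3 - <<'E'
from p import *
print(now()[0])
T=eul(180,0,90)*Ro.from_rotvec([0,-np.radians(35),0]); z=T.apply([0,0,1])
g=np.array([.615,.310,.138])
plan([([.47,.36,.32],T),(g-.12*z,T)],.5,vmax=.04)
E
```

```text
[0.41588702 0.16037104 0.33599149]
[{"dx":0.33,"dy":0.1,"dz":0.03,"rx":0.005,"ry":-0.066,"rz":0.001,"claw":0.5},{"dx":0.33,"dy":0.1,"dz":-0.0,"rx":0.005,"ry":-0.066,"rz":0.001,"claw":0.5},{"dx":0.33,"dy":0.09,"dz":-0.04,"rx":0.005,"ry":-0.065,"rz":0.001,"claw":0.5},{"dx":0.33,"dy":0.09,"dz":-0.07,"rx":0.005,"ry":-0.066,"rz":0.001,"claw":0.5},{"dx":0.31,"dy":0.1,"dz":-0.1,"rx":0.004,"ry":-0.065,"rz":0.002,"claw":0.5},{"dx":0.31,"dy":0.09,"dz":-0.14,"rx":0.005,"ry":-0.066,"rz":0.001,"claw":0.5},{"dx":0.13,"dy":0.29,"dz":0.12,"rx":-0.0,"ry":0.0,"rz":0.0,"claw":0.5},{"dx":0.13,"dy":0.29,"dz":0.11,"rx":-0.0,"ry":0.0,"rz":0.0,"claw":0.5},{"dx":0.12,"dy":0.29,"dz":0.12,"rx":-0.0,"ry":0.0,"rz":0.0,"claw":0.5},{"dx":0.13,"dy":0.29,"dz":0.11,"rx":-0.0,"ry":0.0,"rz":0.0,"claw":0.5}]
[{"dx":0.12,"dy":0.29,"dz":0.12,"rx":-0.0,"ry":0.0,"rz":0.0,"claw":0.5}]
11 end [0.6151 0.3785 0.236 ] [-180.   35.   90.]
```

Call:
{"name": "step_arm", "arguments": {"plan": [{"dx": 0.33,"dy": 0.1,"dz": 0.03,"rx": 0.005,"ry": -0.066,"rz": 0.001,"claw": 0.5},{"dx": 0.33,"dy": 0.1,"dz": 0,"rx": 0.005,"ry": -0.066,"rz": 0.001,"claw": 0.5},{"dx": 0.33,"dy": 0.09,"dz": -0.04,"rx": 0.005,"ry": -0.066,"rz": 0.001,"claw": 0.5},{"dx": 0.33,"dy": 0.09,"dz": -0.07,"rx": 0.005,"ry": -0.066,"rz": 0.001,"claw": 0.5},{"dx": 0.31,"dy": 0.1,"dz": -0.1,"rx": 0.005,"ry": -0.066,"rz": 0.001,"claw": 0.5},{"dx": 0.31,"dy": 0.09,"dz": -0.14,"rx": 0.005,"ry": -0.066,"rz": 0.001,"claw": 0.5},{"dx": 0.13,"dy": 0.29,"dz": 0.12,"rx": 0,"ry": 0,"rz": 0,"claw": 0.5},{"dx": 0.13,"dy": 0.29,"dz": 0.11,"rx": 0,"ry": 0,"rz": 0,"claw": 0.5},{"dx": 0.12,"dy": 0.29,"dz": 0.12,"rx": 0,"ry": 0,"rz": 0,"claw": 0.5},{"dx": 0.13,"dy": 0.29,"dz": 0.11,"rx": 0,"ry": 0,"rz": 0,"claw": 0.5}]}}

```text
time_s: 13.15
ee_pos: [0.5874, 0.3736, 0.2515]
eef_rot: [-3.14, 0.614, 1.573]
force: [-1.0, -0.4, 1.1]
grip_width: 0.0474
grip_force: 0.0
```

```bash
python3 - <<'E'
from p import *
p,R=now(); print(p,R.as_euler('xyz',degrees=True), telemetry.get_obs()['qpos'].round(2))
c=viewer.camera('wrist'); save(c,'w5.png'); P=R.apply(cloud(c).reshape(-1,3))+p; C=c['img'].reshape(-1,3).astype(int)
m=np.all((P>[.58,.283,.11])&(P<[.65,.335,.17]),1)&(C.max(1)<70); q=P[m]
print(len(q),q.mean(0),q.min(0),q.max(0))
T=eul(180,0,90)*Ro.from_rotvec([0,-np.radians(35),0]); z=T.apply([0,0,1])
g=np.array([.615,.310,.138])
plan([(g-.08*z,T),(g+.002*z,T)],.5,vmax=.03)
E
```

```text
[0.5873756  0.37362384 0.25153556] [-179.9237477    35.17322957   90.13603571] [ 0.68  0.91  0.62 -0.51  1.98  0.56]
441 [0.6167862  0.31570336 0.13942847] [0.60986016 0.28550448 0.12647745] [0.62525155 0.32799115 0.14540311]
[{"dx":0.05,"dy":0.13,"dz":0.22,"rx":-0.0,"ry":0.0,"rz":0.0,"claw":0.5},{"dx":0.06,"dy":0.12,"dz":0.22,"rx":-0.003,"ry":0.005,"rz":0.002,"claw":0.5},{"dx":-0.0,"dy":0.0,"dz":0.27,"rx":-0.0,"ry":-0.0,"rz":0.0,"claw":0.5},{"dx":-0.0,"dy":0.0,"dz":0.27,"rx":-0.0,"ry":-0.0,"rz":0.0,"claw":0.5},{"dx":-0.0,"dy":0.0,"dz":0.28,"rx":-0.0,"ry":-0.0,"rz":0.0,"claw":0.5}]
5 end [0.6147 0.3089 0.1363] [-180.   35.   90.]
```

View pics/w5.png

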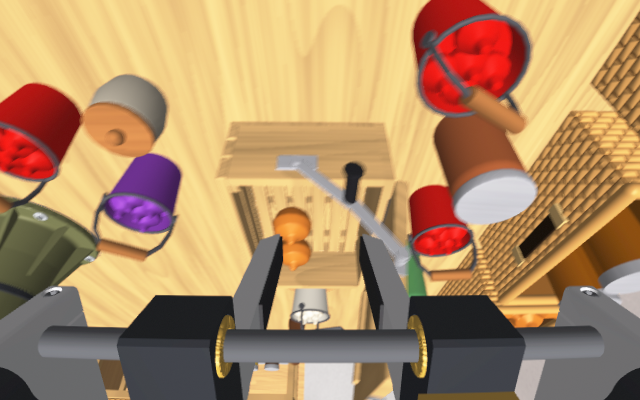

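The wrist view shows the black knob at (353,182), free of obstacles, at x≈0.616. Closing in.

Call:
{"name": "step_arm", "arguments": {"plan": [{"dx": 0.05,"dy": 0.14,"dz": 0.22,"rx": 0,"ry": 0,"rz": 0,"claw": 0.5},{"dx": 0.06,"dy": 0.14,"dz": 0.22,"rx": 0,"ry": 0,"rz": 0,"claw": 0.5},{"dx": 0,"dy": 0,"dz": 0.27,"rx": 0,"ry": 0,"rz": 0,"claw": 0.5},{"dx": 0,"dy": 0,"dz": 0.27,"rx": 0,"ry": 0,"rz": 0,"claw": 0.5},{"dx": 0,"dy": 0,"dz": 0.2,"rx": 0,"ry": 0,"rz": 0,"claw": 0.5},{"dx": 0,"dy": 0,"dz": 0.08,"rx": 0,"ry": 0,"rz": 0,"claw": 0.5},{"dx": 0,"dy": 0,"dz": 0,"rx": 0,"ry": 0,"rz": 0,"claw": 0.5},{"dx": 0,"dy": 0,"dz": 0,"rx": 0,"ry": 0,"rz": 0,"claw": 0.5}]}}

```text
time_s: 14.0
ee_pos: [0.6147, 0.3107, 0.1445]
eef_rot: [3.141, 0.612, 1.572]
force: [0.7, 0.1, 0.7]
grip_width: 0.0471
grip_force: 0.0
```

Call:
{"name": "step_arm", "arguments": {"plan": [{"dx": 0,"dy": 0,"dz": 0,"rx": 0,"ry": 0,"rz": 0,"claw": 0.8},{"dx": 0,"dy": 0,"dz": 0,"rx": 0,"ry": 0,"rz": 0,"claw": 0.9},{"dx": 0,"dy": 0,"dz": 0,"rx": 0,"ry": 0,"rz": 0,"claw": 1},{"dx": 0,"dy": 0,"dz": 0,"rx": 0,"ry": 0,"rz": 0,"claw": 1},{"dx": 0,"dy": 0,"dz": 0,"rx": 0,"ry": 0,"rz": 0,"claw": 1}], "grip_force": 15}}

```text
time_s: 14.5
ee_pos: [0.6146, 0.3101, 0.1437]
eef_rot: [-3.141, 0.613, 1.572]
force: [-0.3, 0.9, 1.2]
grip_width: 0.0136
grip_force: 15.0
```

Call:
{"name": "step_arm", "arguments": {"plan": [{"dx": -0.02,"dy": -0.04,"dz": -0.03,"rx": 0,"ry": 0,"rz": 0,"claw": 1},{"dx": -0.02,"dy": -0.04,"dz": -0.03,"rx": 0,"ry": 0,"rz": 0,"claw": 1},{"dx": -0.02,"dy": -0.04,"dz": -0.02,"rx": 0,"ry": 0,"rz": 0,"claw": 1},{"dx": -0.01,"dy": -0.04,"dz": -0.02,"rx": 0,"ry": 0,"rz": 0,"claw": 1},{"dx": 0,"dy": 0,"dz": 0,"rx": 0,"ry": 0,"rz": 0,"claw": 1}]}}

```text
time_s: 15.0
ee_pos: [0.5987, 0.3102, 0.1573]
eef_rot: [3.139, 0.612, 1.571]
force: [4.4, 2.5, 6.2]
grip_width: 0.0138
grip_force: 15.0
```

Call:
{"name": "step_arm", "arguments": {"plan": [{"dx": -0.01,"dy": -0.04,"dz": -0.02,"rx": 0,"ry": 0,"rz": 0,"claw": 1},{"dx": -0.01,"dy": -0.04,"dz": -0.02,"rx": 0,"ry": 0,"rz": 0,"claw": 1},{"dx": -0.01,"dy": -0.03,"dz": -0.01,"rx": 0,"ry": 0,"rz": 0,"claw": 1},{"dx": 0,"dy": 0,"dz": 0,"rx": 0,"ry": 0,"rz": 0,"claw": 1}]}}

```text
time_s: 15.4
ee_pos: [0.5878, 0.3104, 0.163]
eef_rot: [3.14, 0.613, 1.571]
force: [2.8, 0.8, 7.9]
grip_width: 0.0135
grip_force: 15.0
```

```bash
python3 - <<'E'
from p import *
p,R=now(); print(p)
c=viewer.camera('scene'); save(c,'s6.png'); P=cloud(c).reshape(-1,3);C=c['img'].reshape(-1,3).astype(int)
m=np.all((P>[.5,.03,.29])&(P<[.75,.22,.36]),1); q=P[m]; h=q[q[:,2]>q[:,2].max()-.02]; print('handle',len(h),np.median(h,0))
m=np.all((P>[.56,.27,.11])&(P<[.65,.34,.18]),1)&(C.max(1)<70);q=P[m]; print('knob',len(q),q.mean(0) if len(q) else '')
E
```

```text
[0.5877733  0.31040486 0.16295967]
handle 118 [0.61664708 0.13275952 0.33414974]
knob 10 [0.58976631 0.30027648 0.1585684 ]
```

The lid has eased slightly (handle x ≈0.617), so the stay is past centre. I'll release the knob and retreat.

Call:
{"name": "step_arm", "arguments": {"plan": [{"dx": 0,"dy": 0,"dz": 0,"rx": 0,"ry": 0,"rz": 0,"claw": 0.7},{"dx": 0,"dy": 0,"dz": 0,"rx": 0,"ry": 0,"rz": 0,"claw": 0.6},{"dx": 0,"dy": 0,"dz": 0,"rx": 0,"ry": 0,"rz": 0,"claw": 0.6},{"dx": 0,"dy": 0,"dz": -0.1,"rx": 0,"ry": 0,"rz": 0,"claw": 0.6},{"dx": 0,"dy": 0,"dz": -0.3,"rx": 0,"ry": 0,"rz": 0,"claw": 0.6},{"dx": 0,"dy": 0,"dz": -0.4,"rx": 0,"ry": 0,"rz": 0,"claw": 0.6},{"dx": 0,"dy": 0,"dz": -0.4,"rx": 0,"ry": 0,"rz": 0,"claw": 0.6}]}}

```text
time_s: 16.15
ee_pos: [0.587, 0.3803, 0.2618]
eef_rot: [-3.141, 0.613, 1.572]
force: [0.3, -0.1, 0.5]
grip_width: 0.0376
grip_force: 0.0
```

```bash
python3 - <<'E'
from p import *
p,R=now(); print(p)
for n in ['top','scene']:
    c=viewer.camera(n); save(c,n+'7.png'); P=cloud(c).reshape(-1,3)
    m=np.all((P>[.5,.03,.29])&(P<[.75,.22,.36]),1); q=P[m]; h=q[q[:,2]>q[:,2].max()-.02]; print('handle',len(h),np.median(h,0),h.min(0),h.max(0))
T=tool(90,0)
plan([([.53,.33,.40],eul(180,0,90)*Ro.from_rotvec([0,-np.radians(18),0])),([.59,.15,.41],T),([.612,.125,.40],T)],.6,vmax=.04)
E
```

```text
[0.58698336 0.38034244 0.26176164]
handle 210 [0.61289589 0.11930111 0.33577043] [0.60675674 0.06423371 0.32784571] [0.61915376 0.18333712 0.34274061]
handle 117 [0.61636231 0.13121113 0.33443592] [0.60617753 0.06688662 0.32207764] [0.6215797  0.18685182 0.33996824]
[{"dx":-0.3,"dy":-0.14,"dz":-0.2,"rx":0.001,"ry":0.047,"rz":0.0,"claw":0.6},{"dx":-0.28,"dy":-0.14,"dz":-0.22,"rx":0.001,"ry":0.047,"rz":0.0,"claw":0.6},{"dx":-0.27,"dy":-0.14,"dz":-0.25,"rx":0.001,"ry":0.046,"rz":0.0,"claw":0.6},{"dx":-0.25,"dy":-0.15,"dz":-0.26,"rx":0.002,"ry":0.047,"rz":0.0,"claw":0.6},{"dx":-0.35,"dy":0.12,"dz":0.09,"rx":-0.0,"ry":0.04,"rz":0.0,"claw":0.6},{"dx":-0.35,"dy":0.12,"dz":0.07,"rx":-0.0,"ry":0.04,"rz":0.0,"claw":0.6},{"dx":-0.36,"dy":0.12,"dz":0.05,"rx":-0.0,"ry":0.04,"rz":0.0,"claw":0.6},{"dx":-0.36,"dy":0.12,"dz":0.02,"rx":-0.0,"ry":0.04,"rz":0.0,"claw":0.6},{"dx":-0.36,"dy":0.12,"dz":0.0,"rx":-0.001,"ry":0.04,"rz":0.0,"claw":0.6},{"dx":-0.25,"dy":0.22,"dz":0.1,"rx":0.0,"ry":-0.0,"rz":0.0,"claw":0.6}]
10 end [0.6118 0.1251 0.4004] [180.  -0.  90.]
```

Call:
{"name": "step_arm", "arguments": {"plan": [{"dx": -0.3,"dy": -0.14,"dz": -0.2,"rx": 0,"ry": 0.047,"rz": 0,"claw": 0.6},{"dx": -0.28,"dy": -0.14,"dz": -0.22,"rx": 0,"ry": 0.047,"rz": 0,"claw": 0.6},{"dx": -0.27,"dy": -0.14,"dz": -0.25,"rx": 0,"ry": 0.047,"rz": 0,"claw": 0.6},{"dx": -0.25,"dy": -0.15,"dz": -0.26,"rx": 0,"ry": 0.047,"rz": 0,"claw": 0.6},{"dx": -0.35,"dy": 0.12,"dz": 0.09,"rx": 0,"ry": 0.04,"rz": 0,"claw": 0.6},{"dx": -0.35,"dy": 0.12,"dz": 0.07,"rx": 0,"ry": 0.04,"rz": 0,"claw": 0.6},{"dx": -0.36,"dy": 0.12,"dz": 0.05,"rx": 0,"ry": 0.04,"rz": 0,"claw": 0.6},{"dx": -0.36,"dy": 0.12,"dz": 0.02,"rx": 0,"ry": 0.04,"rz": 0,"claw": 0.6},{"dx": -0.36,"dy": 0.12,"dz": 0,"rx": 0,"ry": 0.04,"rz": 0,"claw": 0.6},{"dx": 0,"dy": 0,"dz": 0,"rx": 0,"ry": 0,"rz": 0,"claw": 0.6}]}}

```text
time_s: 17.25
ee_pos: [0.5917, 0.143, 0.4066]
eef_rot: [3.141, 0.002, 1.566]
force: [-0.1, 0.2, 0.2]
grip_width: 0.0377
grip_force: 0.0
```

```bash
python3 - <<'E'
from p import *
p,R=now(); print(p,R.as_euler('xyz',degrees=True))
T=tool(90,0)
plan([([.614,.125,.39],T),([.614,.125,.333],T)],.6,vmax=.03)
E
```

```text
[0.59174089 0.14297721 0.40659712] [1.79989388e+02 1.24369572e-01 8.97206421e+01]
[{"dx":-0.09,"dy":0.11,"dz":0.08,"rx":0.0,"ry":0.0,"rz":-0.0,"claw":0.6},{"dx":-0.09,"dy":0.11,"dz":0.09,"rx":0.0,"ry":0.0,"rz":-0.0,"claw":0.6},{"dx":0.0,"dy":0.0,"dz":0.28,"rx":0.0,"ry":0.0,"rz":-0.0,"claw":0.6},{"dx":0.0,"dy":0.0,"dz":0.29,"rx":0.0,"ry":0.0,"rz":-0.0,"claw":0.6}]
4 end [0.6137 0.1247 0.3326] [1.80e+02 1.00e-01 8.97e+01]
```

Call:
{"name": "step_arm", "arguments": {"plan": [{"dx": -0.09,"dy": 0.11,"dz": 0.08,"rx": 0,"ry": 0,"rz": 0,"claw": 0.6},{"dx": -0.09,"dy": 0.11,"dz": 0.08,"rx": 0,"ry": 0,"rz": 0,"claw": 0.6},{"dx": 0,"dy": 0,"dz": 0,"rx": 0,"ry": 0,"rz": 0,"claw": 0.6},{"dx": 0,"dy": 0,"dz": 0.2,"rx": 0,"ry": 0,"rz": 0,"claw": 0.6},{"dx": 0,"dy": 0,"dz": 0.2,"rx": 0,"ry": 0,"rz": 0,"claw": 0.6},{"dx": 0,"dy": 0,"dz": 0.18,"rx": 0,"ry": 0,"rz": 0,"claw": 0.6},{"dx": 0,"dy": 0,"dz": 0,"rx": 0,"ry": 0,"rz": 0,"claw": 0.6},{"dx": 0,"dy": 0,"dz": 0,"rx": 0,"ry": 0,"rz": 0,"claw": 0.6}]}}

```text
time_s: 18.05
ee_pos: [0.6128, 0.1302, 0.3327]
eef_rot: [-3.141, 0.004, 1.573]
force: [0.3, 0.5, -0.1]
grip_width: 0.0376
grip_force: 0.0
```

Call:
{"name": "step_arm", "arguments": {"plan": [{"dx": 0,"dy": 0,"dz": 0,"rx": 0,"ry": 0,"rz": 0,"claw": 0.8},{"dx": 0,"dy": 0,"dz": 0,"rx": 0,"ry": 0,"rz": 0,"claw": 0.9},{"dx": 0,"dy": 0,"dz": 0,"rx": 0,"ry": 0,"rz": 0,"claw": 1},{"dx": 0,"dy": 0,"dz": 0,"rx": 0,"ry": 0,"rz": 0,"claw": 1},{"dx": 0,"dy": 0,"dz": 0,"rx": 0,"ry": 0,"rz": 0,"claw": 1}], "grip_force": 25}}

```text
time_s: 18.55
ee_pos: [0.6129, 0.1295, 0.3326]
eef_rot: [3.141, 0.003, 1.572]
force: [0.2, -0.6, 2.8]
grip_width: 0.0114
grip_force: 25.0
```

```bash
cat > lid.py <<'E'
from p import *
import sys
p,R=now(); H=np.array([.667,.1]); c=np.array([p[0]-H[0],p[2]-H[1]])
r=np.hypot(*c); a=np.degrees(np.arctan2(c[1],-c[0])); print(p,R.as_euler('xyz',degrees=True),'r',r,'ang',a,telemetry.get_obs()['force'].round(1))
n=int(sys.argv[1]); end=float(sys.argv[2])
R0=.238; A=np.radians(np.linspace(a,end,n+1)[1:])
off=float(sys.argv[3]) if len(sys.argv)>3 else r
plan([([H[0]-off*np.cos(t),p[1],H[1]+off*np.sin(t)],R) for t in A],1)
E
python3 lid.py 10 52
```

```text
[0.61288598 0.12953252 0.33263352] [179.97284335   0.19727977  90.05626049] r 0.23884447323765737 ang 76.90502237182844 [ 0.2 -0.6  2.8]
[{"dx":0.0,"dy":-0.1,"dz":0.03,"rx":0.0,"ry":0.0,"rz":0.0,"claw":1},{"dx":0.0,"dy":-0.1,"dz":0.03,"rx":0.0,"ry":0.0,"rz":0.0,"claw":1},{"dx":0.0,"dy":-0.1,"dz":0.03,"rx":0.0,"ry":0.0,"rz":0.0,"claw":1},{"dx":0.0,"dy":-0.09,"dz":0.04,"rx":0.0,"ry":0.0,"rz":0.0,"claw":1},{"dx":0.0,"dy":-0.1,"dz":0.04,"rx":0.0,"ry":0.0,"rz":0.0,"claw":1},{"dx":0.0,"dy":-0.09,"dz":0.05,"rx":0.0,"ry":0.0,"rz":0.0,"claw":1},{"dx":0.0,"dy":-0.09,"dz":0.05,"rx":0.0,"ry":0.0,"rz":0.0,"claw":1},{"dx":0.0,"dy":-0.09,"dz":0.05,"rx":0.0,"ry":0.0,"rz":0.0,"claw":1},{"dx":0.0,"dy":-0.09,"dz":0.06,"rx":0.0,"ry":0.0,"rz":0.0,"claw":1},{"dx":0.0,"dy":-0.08,"dz":0.06,"rx":0.0,"ry":0.0,"rz":0.0,"claw":1}]
10 end [0.5199 0.1293 0.2886] [180.    0.2  90.1]
```

Call:
{"name": "step_arm", "arguments": {"plan": [{"dx": 0,"dy": -0.1,"dz": 0.03,"rx": 0,"ry": 0,"rz": 0,"claw": 1},{"dx": 0,"dy": -0.1,"dz": 0.03,"rx": 0,"ry": 0,"rz": 0,"claw": 1},{"dx": 0,"dy": -0.1,"dz": 0.03,"rx": 0,"ry": 0,"rz": 0,"claw": 1},{"dx": 0,"dy": -0.09,"dz": 0.04,"rx": 0,"ry": 0,"rz": 0,"claw": 1},{"dx": 0,"dy": 0,"dz": 0,"rx": 0,"ry": 0,"rz": 0,"claw": 1}]}}

```text
time_s: 19.05
ee_pos: [0.5731, 0.1298, 0.3195]
eef_rot: [-3.141, 0.003, 1.572]
force: [-1.9, 3.3, 1.4]
grip_width: 0.011
grip_force: 25.0
```

```bash
python3 lid.py 10 44
```

```text
[0.57309784 0.12979083 0.31954098] [-1.79984411e+02  1.72660570e-01  9.00851771e+01] r 0.2387799367704537 ang 66.84261584467517 [-1.9  3.3  1.4]
[{"dx":0.0,"dy":-0.09,"dz":0.04,"rx":0.0,"ry":0.0,"rz":0.0,"claw":1},{"dx":0.0,"dy":-0.08,"dz":0.04,"rx":0.0,"ry":0.0,"rz":0.0,"claw":1},{"dx":0.0,"dy":-0.09,"dz":0.05,"rx":0.0,"ry":0.0,"rz":0.0,"claw":1},{"dx":0.0,"dy":-0.08,"dz":0.05,"rx":0.0,"ry":0.0,"rz":0.0,"claw":1},{"dx":0.0,"dy":-0.08,"dz":0.05,"rx":0.0,"ry":0.0,"rz":0.0,"claw":1},{"dx":0.0,"dy":-0.07,"dz":0.06,"rx":0.0,"ry":0.0,"rz":0.0,"claw":1},{"dx":0.0,"dy":-0.08,"dz":0.05,"rx":0.0,"ry":0.0,"rz":0.0,"claw":1},{"dx":0.0,"dy":-0.07,"dz":0.07,"rx":0.0,"ry":0.0,"rz":0.0,"claw":1},{"dx":0.0,"dy":-0.07,"dz":0.06,"rx":0.0,"ry":0.0,"rz":0.0,"claw":1},{"dx":0.0,"dy":-0.07,"dz":0.07,"rx":0.0,"ry":0.0,"rz":0.0,"claw":1}]
10 end [0.4951 0.1295 0.2656] [-180.     0.2   90.1]
```

Smooth, with forces low. Continuing down the arc.

Call:
{"name": "step_arm", "arguments": {"plan": [{"dx": 0,"dy": -0.09,"dz": 0.04,"rx": 0,"ry": 0,"rz": 0,"claw": 1},{"dx": 0,"dy": -0.08,"dz": 0.04,"rx": 0,"ry": 0,"rz": 0,"claw": 1},{"dx": 0,"dy": -0.09,"dz": 0.05,"rx": 0,"ry": 0,"rz": 0,"claw": 1},{"dx": 0,"dy": -0.08,"dz": 0.05,"rx": 0,"ry": 0,"rz": 0,"claw": 1},{"dx": 0,"dy": -0.08,"dz": 0.05,"rx": 0,"ry": 0,"rz": 0,"claw": 1},{"dx": 0,"dy": -0.07,"dz": 0.06,"rx": 0,"ry": 0,"rz": 0,"claw": 1},{"dx": 0,"dy": -0.08,"dz": 0.05,"rx": 0,"ry": 0,"rz": 0,"claw": 1},{"dx": 0,"dy": -0.07,"dz": 0.07,"rx": 0,"ry": 0,"rz": 0,"claw": 1},{"dx": 0,"dy": -0.07,"dz": 0.06,"rx": 0,"ry": 0,"rz": 0,"claw": 1},{"dx": 0,"dy": 0,"dz": 0,"rx": 0,"ry": 0,"rz": 0,"claw": 1}]}}

```text
time_s: 20.05
ee_pos: [0.5022, 0.1298, 0.2721]
eef_rot: [-3.14, 0.003, 1.572]
force: [-3.1, 5.7, 0.3]
grip_width: 0.011
grip_force: 25.0
```

```bash
python3 lid.py 10 23 .2385
```

```text
[0.50222092 0.12977913 0.27205049] [-1.79912912e+02  1.50234075e-01  9.00903641e+01] r 0.23822996487979853 ang 46.23669621810195 [-3.1  5.7  0.3]
[{"dx":0.0,"dy":-0.07,"dz":0.07,"rx":0.0,"ry":0.0,"rz":0.0,"claw":1},{"dx":0.0,"dy":-0.07,"dz":0.07,"rx":0.0,"ry":0.0,"rz":0.0,"claw":1},{"dx":0.0,"dy":-0.06,"dz":0.07,"rx":0.0,"ry":0.0,"rz":0.0,"claw":1},{"dx":0.0,"dy":-0.06,"dz":0.08,"rx":0.0,"ry":0.0,"rz":0.0,"claw":1},{"dx":0.0,"dy":-0.05,"dz":0.08,"rx":0.0,"ry":0.0,"rz":0.0,"claw":1},{"dx":0.0,"dy":-0.06,"dz":0.08,"rx":0.0,"ry":0.0,"rz":0.0,"claw":1},{"dx":0.0,"dy":-0.05,"dz":0.08,"rx":0.0,"ry":0.0,"rz":0.0,"claw":1},{"dx":0.0,"dy":-0.04,"dz":0.08,"rx":0.0,"ry":0.0,"rz":0.0,"claw":1},{"dx":0.0,"dy":-0.05,"dz":0.09,"rx":0.0,"ry":0.0,"rz":0.0,"claw":1},{"dx":0.0,"dy":-0.04,"dz":0.09,"rx":0.0,"ry":0.0,"rz":0.0,"claw":1}]
10 end [0.4471 0.1295 0.1931] [-179.9    0.2   90.1]
```

Call:
{"name": "step_arm", "arguments": {"plan": [{"dx": 0.01,"dy": -0.07,"dz": 0.07,"rx": 0,"ry": 0,"rz": 0,"claw": 1},{"dx": 0,"dy": -0.07,"dz": 0.07,"rx": 0,"ry": 0,"rz": 0,"claw": 1},{"dx": 0.01,"dy": -0.06,"dz": 0.07,"rx": 0,"ry": 0,"rz": 0,"claw": 1},{"dx": 0,"dy": -0.06,"dz": 0.08,"rx": 0,"ry": 0,"rz": 0,"claw": 1},{"dx": 0.01,"dy": -0.05,"dz": 0.08,"rx": 0,"ry": 0,"rz": 0,"claw": 1},{"dx": 0,"dy": -0.06,"dz": 0.08,"rx": 0,"ry": 0,"rz": 0,"claw": 1},{"dx": 0,"dy": -0.05,"dz": 0.08,"rx": 0,"ry": 0,"rz": 0,"claw": 1},{"dx": 0,"dy": -0.04,"dz": 0.08,"rx": 0,"ry": 0,"rz": 0,"claw": 1},{"dx": 0,"dy": 0,"dz": 0,"rx": 0,"ry": 0,"rz": 0,"claw": 1}]}}

```text
time_s: 20.95
ee_pos: [0.4557, 0.1315, 0.2098]
eef_rot: [-3.139, 0.005, 1.572]
force: [-3.1, -4.8, -2.0]
grip_width: 0.011
grip_force: 25.0
```

```bash
python3 lid.py 10 7 .238
```

```text
[0.45572771 0.13152805 0.20984055] [-179.84794147    0.26254727   90.05773431] r 0.23811956787169802 ang 27.4699405166233 [-3.1 -4.8 -2. ]
[{"dx":0.0,"dy":-0.04,"dz":0.08,"rx":0.0,"ry":0.0,"rz":0.0,"claw":1},{"dx":0.0,"dy":-0.03,"dz":0.07,"rx":0.0,"ry":0.0,"rz":0.0,"claw":1},{"dx":0.0,"dy":-0.03,"dz":0.08,"rx":0.0,"ry":0.0,"rz":0.0,"claw":1},{"dx":0.0,"dy":-0.03,"dz":0.08,"rx":0.0,"ry":0.0,"rz":0.0,"claw":1},{"dx":0.0,"dy":-0.03,"dz":0.08,"rx":0.0,"ry":0.0,"rz":0.0,"claw":1},{"dx":0.0,"dy":-0.02,"dz":0.09,"rx":0.0,"ry":0.0,"rz":0.0,"claw":1},{"dx":0.0,"dy":-0.02,"dz":0.08,"rx":0.0,"ry":0.0,"rz":0.0,"claw":1},{"dx":0.0,"dy":-0.02,"dz":0.08,"rx":0.0,"ry":0.0,"rz":0.0,"claw":1},{"dx":0.0,"dy":-0.02,"dz":0.08,"rx":0.0,"ry":0.0,"rz":0.0,"claw":1},{"dx":0.0,"dy":-0.01,"dz":0.09,"rx":0.0,"ry":0.0,"rz":0.0,"claw":1}]
10 end [0.4305 0.1311 0.1289] [-179.8    0.3   90.1]
```

Call:
{"name": "step_arm", "arguments": {"plan": [{"dx": 0,"dy": -0.04,"dz": 0.08,"rx": 0,"ry": 0,"rz": 0,"claw": 1},{"dx": 0,"dy": -0.03,"dz": 0.07,"rx": 0,"ry": 0,"rz": 0,"claw": 1},{"dx": 0,"dy": -0.03,"dz": 0.08,"rx": 0,"ry": 0,"rz": 0,"claw": 1},{"dx": 0,"dy": -0.03,"dz": 0.08,"rx": 0,"ry": 0,"rz": 0,"claw": 1},{"dx": 0,"dy": -0.03,"dz": 0.08,"rx": 0,"ry": 0,"rz": 0,"claw": 1},{"dx": 0,"dy": -0.02,"dz": 0.09,"rx": 0,"ry": 0,"rz": 0,"claw": 1},{"dx": 0,"dy": -0.02,"dz": 0.08,"rx": 0,"ry": 0,"rz": 0,"claw": 1},{"dx": 0,"dy": -0.02,"dz": 0.08,"rx": 0,"ry": 0,"rz": 0,"claw": 1},{"dx": 0,"dy": -0.02,"dz": 0.08,"rx": 0,"ry": 0,"rz": 0,"claw": 1},{"dx": 0,"dy": 0,"dz": 0,"rx": 0,"ry": 0,"rz": 0,"claw": 1}]}}

```text
time_s: 21.95
ee_pos: [0.4319, 0.1317, 0.1383]
eef_rot: [-3.139, 0.004, 1.572]
force: [-5.2, -1.6, -1.7]
grip_width: 0.0116
grip_force: 25.0
```

```bash
python3 lid.py 8 3.5 .238
```

```text
[0.43190524 0.13165987 0.13831959] [-179.85077242    0.21653464   90.06472205] r 0.23819726547265074 ang 9.257592489036298 [-5.2 -1.6 -1.7]
[{"dx":0.0,"dy":-0.0,"dz":0.03,"rx":0.0,"ry":0.0,"rz":0.0,"claw":1},{"dx":0.0,"dy":-0.01,"dz":0.03,"rx":0.0,"ry":0.0,"rz":0.0,"claw":1},{"dx":0.0,"dy":-0.0,"dz":0.03,"rx":0.0,"ry":0.0,"rz":0.0,"claw":1},{"dx":0.0,"dy":-0.0,"dz":0.03,"rx":0.0,"ry":0.0,"rz":0.0,"claw":1},{"dx":0.0,"dy":-0.01,"dz":0.03,"rx":0.0,"ry":0.0,"rz":0.0,"claw":1},{"dx":0.0,"dy":0.0,"dz":0.03,"rx":0.0,"ry":0.0,"rz":0.0,"claw":1},{"dx":0.0,"dy":-0.0,"dz":0.03,"rx":0.0,"ry":0.0,"rz":0.0,"claw":1},{"dx":0.0,"dy":-0.0,"dz":0.03,"rx":0.0,"ry":0.0,"rz":0.0,"claw":1}]
8 end [0.4298 0.1316 0.1143] [-179.9    0.2   90.1]
```

Call:
{"name": "step_arm", "arguments": {"plan": [{"dx": 0,"dy": 0,"dz": 0.04,"rx": 0,"ry": 0,"rz": 0,"claw": 1},{"dx": 0,"dy": -0.01,"dz": 0.04,"rx": 0,"ry": 0,"rz": 0,"claw": 1},{"dx": 0,"dy": 0,"dz": 0.04,"rx": 0,"ry": 0,"rz": 0,"claw": 1},{"dx": 0,"dy": 0,"dz": 0.04,"rx": 0,"ry": 0,"rz": 0,"claw": 1},{"dx": 0,"dy": 0,"dz": 0.04,"rx": 0,"ry": 0,"rz": 0,"claw": 1},{"dx": 0,"dy": 0,"dz": 0.03,"rx": 0,"ry": 0,"rz": 0,"claw": 1},{"dx": 0,"dy": 0,"dz": 0.03,"rx": 0,"ry": 0,"rz": 0,"claw": 1},{"dx": 0,"dy": 0,"dz": 0,"rx": 0,"ry": 0,"rz": 0,"claw": 1}]}}

```text
time_s: 22.75
ee_pos: [0.4289, 0.1316, 0.112]
eef_rot: [-3.133, 0.004, 1.572]
force: [-19.0, 1.1, -0.8]
grip_width: 0.0114
grip_force: 25.0
```

Call:
{"name": "step_arm", "arguments": {"plan": [{"dx": 0,"dy": 0,"dz": 0.02,"rx": 0,"ry": 0,"rz": 0,"claw": 1},{"dx": 0,"dy": 0,"dz": 0.01,"rx": 0,"ry": 0,"rz": 0,"claw": 1},{"dx": 0,"dy": 0,"dz": 0,"rx": 0,"ry": 0,"rz": 0,"claw": 1},{"dx": 0,"dy": 0,"dz": 0,"rx": 0,"ry": 0,"rz": 0,"claw": 1}]}}

```text
time_s: 23.15
ee_pos: [0.4287, 0.1316, 0.1091]
eef_rot: [-3.133, 0.004, 1.572]
force: [-19.7, 0.4, -1.9]
grip_width: 0.0107
grip_force: 25.0
```

Call:
{"name": "step_arm", "arguments": {"plan": [{"dx": 0,"dy": -0.01,"dz": 0,"rx": 0,"ry": 0,"rz": 0,"claw": 1},{"dx": 0,"dy": -0.01,"dz": 0,"rx": 0,"ry": 0,"rz": 0,"claw": 1},{"dx": 0,"dy": 0,"dz": 0,"rx": 0,"ry": 0,"rz": 0,"claw": 1}]}}

```text
time_s: 23.45
ee_pos: [0.4287, 0.1316, 0.11]
eef_rot: [-3.138, 0.004, 1.572]
force: [-8.1, -0.1, -2.5]
grip_width: 0.0112
grip_force: 25.0
```

Side force eased. Now down the last millimetres.

Call:
{"name": "step_arm", "arguments": {"plan": [{"dx": 0,"dy": -0.01,"dz": 0.01,"rx": 0,"ry": 0,"rz": 0,"claw": 1},{"dx": 0,"dy": 0,"dz": 0.01,"rx": 0,"ry": 0,"rz": 0,"claw": 1},{"dx": 0,"dy": 0,"dz": 0.01,"rx": 0,"ry": 0,"rz": 0,"claw": 1},{"dx": 0,"dy": 0,"dz": 0,"rx": 0,"ry": 0,"rz": 0,"claw": 1},{"dx": 0,"dy": 0,"dz": 0,"rx": 0,"ry": 0,"rz": 0,"claw": 1}]}}

```text
time_s: 23.95
ee_pos: [0.4286, 0.1316, 0.1072]
eef_rot: [-3.141, 0.003, 1.572]
force: [-5.6, 0.8, -1.6]
grip_width: 0.0111
grip_force: 25.0
```

Call:
{"name": "step_arm", "arguments": {"plan": [{"dx": 0,"dy": 0,"dz": 0.01,"rx": 0,"ry": 0,"rz": 0,"claw": 1},{"dx": 0,"dy": 0,"dz": 0,"rx": 0,"ry": 0,"rz": 0,"claw": 1},{"dx": 0,"dy": 0,"dz": 0,"rx": 0,"ry": 0,"rz": 0,"claw": 1}]}}

```text
time_s: 24.25
ee_pos: [0.4285, 0.1316, 0.1062]
eef_rot: [-3.141, 0.003, 1.572]
force: [-5.5, 1.4, -1.8]
grip_width: 0.0113
grip_force: 25.0
```

Call:
{"name": "step_arm", "arguments": {"plan": [{"dx": 0,"dy": 0,"dz": 0.01,"rx": 0,"ry": 0,"rz": 0,"claw": 1},{"dx": 0,"dy": 0,"dz": 0,"rx": 0,"ry": 0,"rz": 0,"claw": 1},{"dx": 0,"dy": 0,"dz": 0,"rx": 0,"ry": 0,"rz": 0,"claw": 1}]}}

```text
time_s: 24.55
ee_pos: [0.4285, 0.1316, 0.1052]
eef_rot: [-3.141, 0.003, 1.572]
force: [-6.2, 0.4, -0.9]
grip_width: 0.011
grip_force: 25.0
```

```bash
python3 - <<'E'
from p import *
c=viewer.camera('scene'); P=cloud(c).reshape(-1,3)
m=np.all((P>[.46,.0,.08])&(P<[.68,.25,.16]),1); q=P[m]
for lo,hi in [(.47,.5),(.5,.55),(.55,.6),(.6,.66)]:
    k=(q[:,0]>lo)&(q[:,0]<hi); print(lo,k.sum(),np.median(q[k,2]))
E
```

```text
0.47 383 0.11330089471564084
0.5 726 0.11324117015097188
0.55 736 0.11295374836446154
0.6 922 0.11307852686308131
```

Call:
{"name": "step_arm", "arguments": {"plan": [{"dx": 0,"dy": 0,"dz": 0.01,"rx": 0,"ry": 0,"rz": 0,"claw": 1},{"dx": 0,"dy": 0,"dz": 0,"rx": 0,"ry": 0,"rz": 0,"claw": 1},{"dx": 0,"dy": 0,"dz": 0.01,"rx": 0,"ry": 0,"rz": 0,"claw": 1},{"dx": 0,"dy": 0,"dz": 0,"rx": 0,"ry": 0,"rz": 0,"claw": 1}]}}

```text
time_s: 25.0
ee_pos: [0.4284, 0.1316, 0.1033]
eef_rot: [-3.141, 0.003, 1.572]
force: [-7.3, 0.9, 0.8]
grip_width: 0.0115
grip_force: 25.0
```

Call:
{"name": "step_arm", "arguments": {"plan": [{"dx": 0,"dy": 0,"dz": 0.01,"rx": 0,"ry": 0,"rz": 0,"claw": 1},{"dx": 0,"dy": 0,"dz": 0.01,"rx": 0,"ry": 0,"rz": 0,"claw": 1},{"dx": 0,"dy": 0,"dz": 0,"rx": 0,"ry": 0,"rz": 0,"claw": 1},{"dx": 0,"dy": 0,"dz": 0,"rx": 0,"ry": 0,"rz": 0,"claw": 1}]}}

```text
time_s: 25.4
ee_pos: [0.4285, 0.1317, 0.1028]
eef_rot: [-3.141, 0.003, 1.572]
force: [-17.2, -1.4, 24.7]
grip_width: 0.0112
grip_force: 25.0
```

Firm contact, so the lid is seated. Ease off, open a little and leave.

Call:
{"name": "step_arm", "arguments": {"plan": [{"dx": 0,"dy": 0,"dz": -0.01,"rx": 0,"ry": 0,"rz": 0,"claw": 1},{"dx": 0,"dy": 0,"dz": 0,"rx": 0,"ry": 0,"rz": 0,"claw": 0.8},{"dx": 0,"dy": 0,"dz": 0,"rx": 0,"ry": 0,"rz": 0,"claw": 0.7},{"dx": 0,"dy": 0,"dz": 0,"rx": 0,"ry": 0,"rz": 0,"claw": 0.7},{"dx": 0,"dy": 0,"dz": 0,"rx": 0,"ry": 0,"rz": 0,"claw": 0.7}]}}

```text
time_s: 25.9
ee_pos: [0.429, 0.1315, 0.1023]
eef_rot: [3.141, 0.004, 1.572]
force: [0.0, 0.5, 0.2]
grip_width: 0.0278
grip_force: 0.0
```

Call:
{"name": "step_arm", "arguments": {"plan": [{"dx": 0,"dy": 0,"dz": -0.1,"rx": 0,"ry": 0,"rz": 0,"claw": 0.7},{"dx": 0,"dy": 0,"dz": -0.2,"rx": 0,"ry": 0,"rz": 0,"claw": 0.7},{"dx": 0,"dy": 0,"dz": -0.4,"rx": 0,"ry": 0,"rz": 0,"claw": 0.7},{"dx": 0,"dy": 0,"dz": -0.4,"rx": 0,"ry": 0,"rz": 0,"claw": 0.7},{"dx": -0.3,"dy": -0.2,"dz": -0.3,"rx": 0,"ry": 0,"rz": 0,"claw": 0.7},{"dx": -0.3,"dy": -0.2,"dz": 0,"rx": 0,"ry": 0,"rz": 0,"claw": 0.7},{"dx": 0,"dy": 0,"dz": 0,"rx": 0,"ry": 0,"rz": 0,"claw": 0.7}]}}

```text
time_s: 26.6
ee_pos: [0.3877, 0.0702, 0.2441]
eef_rot: [3.139, 0.004, 1.57]
force: [0.6, 0.1, 0.1]
grip_width: 0.0279
grip_force: 0.0
```

```bash
python3 - <<'E'
from p import *
print(now()[0])
c=viewer.camera('scene'); P=cloud(c).reshape(-1,3)
m=np.all((P>[.46,.0,.08])&(P<[.68,.25,.16]),1); q=P[m]
for lo,hi in [(.47,.5),(.5,.55),(.55,.6),(.6,.66)]:
    k=(q[:,0]>lo)&(q[:,0]<hi); print(lo,k.sum(),np.median(q[k,2]))
c2=viewer.camera('top')
cv2.imwrite('pics/c8.png',cv2.cvtColor(np.hstack([cv2.resize(c2['img'][105:325,150:510],(488,298)),cv2.resize(c['img'][130:350,240:440],(271,298))]),cv2.COLOR_RGB2BGR))
E
```

```text
[0.38770216 0.07017561 0.24411546]
0.47 416 0.1122150943402877
0.5 731 0.11219686642366744
0.55 733 0.11249486417195269
0.6 921 0.1125847415686256
```

View pics/c8.png

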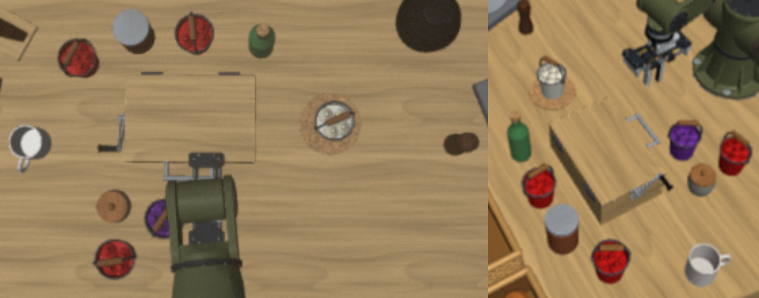

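The lid lies flat and shut (top view ≈190,118), the pail stands in the middle of the mat (335,120), everything else is in place, and the arm is clear.

```bash
python3 -c "
from station import hand_in
print(hand_in())"
```

```text
the job is handed in; nothing more can be done
None
```

The job is done and handed in at about 27 s: the pail stands upright in the middle of the mat, the stay is unlocked, the lid was lowered under grip until fully shut, and the onions and everything else are where they were.

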